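# Fetch the jar from the roll-top cabinet

## Task

Roll the slatted cover of the wooden roll-top cabinet right up, take out the round spice jar with the flat screw lid and stand it upright on the enamel tray, then roll the cover fully shut again. The syrup bottle and the slim dropper bottle stay standing where they are inside.

Things in the scene. Friction and masses are not known exactly. Their poses are not given: they have to be found in the camera images.
- cabinet: Fixed wooden roll-top cabinet, 400 (y) x 327 x 233 mm high. Origin on the worktop midway between the cheeks, below point cover_axis; x to its back, y left, z up. In its frame, mm: cheeks 14 thick, inner faces y = +-181, fronts x = -158; floor z = 12; sill x -152 to -138, top z = 45; roof x -3 to 169, z 219 to 233. The bottles stand in a row in any order, 95 apart in y, at x = -55 to -40.
- cover_axis (a point): The level axis the cover rolls about: cabinet x = 0, y = 0, z = 70 mm, along the cabinet's y. Cheek tops follow a 158 mm arc about it from the front (z = 70) up to z = 228 over the axis. Bottles stand partly under the rolled-up cover: a vertical gripper's body would hit it, so reach in tilted, the hand leaning back toward the robot by 28 to 45 degrees, in and out along the fingers.
- cover (a joint): Roll of the slatted cover about cover_axis: 0 = shut, 1.4 rad = fully up (stop); starts at 0 to 0.1. Slats 9 mm thick (bottom rail 12) at mid radius 140 mm; they slide back under the roof. Friction holds it wherever it is left; about 5 N at the pull moves it. Fully up, its lower edge is at cabinet x = -44, z = 198 mm.
- cover_pull (a point): Middle of the steel bar pull on the cover's bottom rail: bar 14 mm thick, along cabinet y, straight for 110 mm, 185 mm from cover_axis, 32 mm clear of the rail. At cover value q: cabinet x = -185 cos(q - 0.0785), z = 70 + 185 sin(q - 0.0785) mm: low in front when shut, on top when up. The bar can turn between the fingers.
- spice_jar: Round spice jar with a flat dark screw lid, 40 mm in diameter, 105 mm high, straight-sided, about 0.11 kg. Origin: centre of its underside; z up its axis. Stands on the cabinet's floor at the start.
- syrup_bottle: Plump waisted bottle with a narrow brown cap, 58 mm in diameter, 127 mm high, stands in the cabinet. Origin: centre of its underside; z up.
- dropper_bottle: Slim brown bottle with a black rubber dropper top, 33 mm in diameter, 102 mm high, stands in the cabinet. Origin: centre of its underside; z up.
- tray: Loose rectangular enamel tray, white rim, 150 mm (its x) by 220 mm (its y), rim 23 mm high, flat inside floor of about 105 by 160 mm some 2 to 5 mm above the worktop. Lies on the worktop to the left of the cabinet, nearer the robot. Origin: centre of its underside; z up.

How it is judged:
On the way, in this order (a step that is already met when the one before it is completed fails the run):
1. the cover is rolled up (value of joint cover above 1 rad), for 0.2 s.
2. the spice jar stands on the tray (x of spice_jar in the frame of tray between -0.055 and 0.055 m and y of spice_jar in the frame of tray between -0.09 and 0.09 m and z of spice_jar in the frame of tray between -0.003 and 0.015 m and angle between spice_jar's own z axis and vertical below 0.2 rad), for 0.2 s.
At the end, for the whole second after the job is handed in: The cover is shut (under 0.06 rad, 11 mm at the pull); the spice jar stands upright within 0.2 rad and still on the tray's floor; the syrup bottle and dropper bottle stand upright, each within 5 cm of where it began (all of step 2 and value of joint cover below 0.06 rad and linear speed of spice_jar below 0.03 m/s and distance of each of dropper_bottle, syrup_bottle from where it was at the start of the episode below 0.05 m and angle between each of dropper_bottle, syrup_bottle's own z axis and vertical below 0.2 rad); the robot touches nothing.
It fails at once if a bottle in the cabinet is knocked over (angle between any of dropper_bottle, syrup_bottle's own z axis and vertical above 0.6 rad).
It also fails if it takes over 72 s, if anything falls off the work surface, if the arm or the gripper's body presses on something with over 40 N, if the wrist force passes 120 N, or if a joint passes its speed limit or range.

## Robot

A 7-joint arm with a two-finger parallel gripper is mounted at the origin on a cart in front of the work surface, level with it; the furniture and walls round the work are solid. World frame = base frame: x ahead of the robot, y to its left, z up, the work surface at z = 0. Lengths are in m, angles in rad, forces in N, time in s.
With the tool pointing down it reaches from about 0.4 to 0.85 m from the base axis. Payload 10.4 kg.
Tool frame: the origin (TCP) lies at the very end of the fingers, on their centre line; the grasp point (between the pads) lies 19 mm behind it; z points along the fingers, y is the line along which they close (so a half turn about z gives the same grasp; the last joint's range is limited). The gripper opens to 85 mm and grips with 20 to 120 N. Pads are 22 mm wide; open, the fingers measure 114 mm over their backs; the gripper's body (76 mm by 85 mm) begins 54 mm behind the grasp point. The pads swing forward as they close: fully open they stand 13 mm farther back than shut.
Start: joints at [1.29, 0.332, -0.065, 1.46, 0.022, 1.35, -0.088], TCP at [0.159, -0.604, 0.231] pointing down, gripper open.
Joint ranges: [-2.6, 2.6], [-0.5, 2.12], [-1.47, 1.34], [0.16, 2.42], [-1.27, 4.41], [0.06, 2.06], [-2.6, 2.6]. Speed limits (rad/s): [2.22, 2.22, 2.79, 2.79, 3.14, 3.14, 3.14].

## Interface

Orientations are given as a unit quaternion [x, y, z, w].
In Python, from workcell import manip, vision, order gives the robot as it stands. The module is installed in compiled form; this text tells all that it offers.
- The arm moves only by the tool move_arm, never from a script. Its argument "motion" is a list of rows, each a list of 3 entries, a list of its own where there are three numbers: the shift along the tool's x, y, z scaled (see below), then the turn, a rotation vector about the tool's x, y, z scaled (see below), then the opening, from -1 (shut) to 1 (fully open). In form: [[[dx, dy, dz], [wx, wy, wz], hand], ...]. A call has 1 to 12 rows; each row shifts and turns the commanded pose from where the row before left it, along the tool's axes as they then stand; what a row does not reach is not made up. The controller multiplies each number of a shift by 0.75 m and each number of a turn by pi/4 rad. A row lasts 1/10 s, in which the tool goes at most 50 mm and 8.59 degrees, less where a joint would pass 70% of its speed; a pose out of reach is approached as far as the arm can. A call with a number of a shift or a turn outside -1 to 1 is refused whole. A call with a gripper value outside its range is refused whole. The fingers move at their own pace and stop on an object; "newtons" is the grip in N (left out, the last holds). Time passes only in rows, so rows that do not move let the fingers close. It gives the time, the measured TCP pose, the force, the opening and the grip force at its end, in the units of the state.
- manip.get_obs(): the state, without advancing time (a new reading comes with each control period).
- vision.camera(name): name is "scene" or "top" or "wrist"; returns a dict with "pixels" (480x640x3 uint8, red, green, blue), "fx", "fy", "cx", "cy" (pixels), "R" (3x3) and "t" (3): a world point X has camera coordinates R X + t. Camera axes: x right, y down, z forward; pixel columns grow to the right and rows downward; lengths in m; the calibration is good to about 2 mm. The wrist camera is an equidistant fisheye: a pixel r from the principal point sees the ray r / f radians off the axis. A picture is of the moment at which its call begins. There is no depth.
- order.hand_in(): hands the job in; it is judged then, once.
The state is a dict: "clock": time; "joint_pos": joint angles; "joint_velocities": joint speeds; "tau": joint torques, N m; "position": TCP position; "ee_rot": TCP orientation; "ft_force": force on the tool from outside, world axes, zero at the start; "torque": the same for the moment, N m; "grip_width": opening from 0.0 (shut) to 1.0 (fully open); "grasp_force": force on a finger pad.
Only numpy, scipy, OpenCV 4.12 (cv2) and the standard library are available. Lean on these libraries where they do the work, as an engineer would, in place of code of your own. Each camera call takes 0.05 s, during which the arm holds its last target. There are 200 camera calls.

## Working session

There is one attempt and no reset: what is moved stays moved. The work goes in short steps, Python scripts to look and compute and a tool call to move; the robot and the scene stay as the last step left them, time stands still between calls to the robot, and variables do not carry over. Pictures are saved under pics/ and viewed, at most 11 in all, crops included, and the job is handed in when it is done.

Besides the shell and the picture viewer there is one more tool, called after "Emit:" as name(argument=value, ...), one argument or row to a line, values as JSON. move_arm: Moves the arm, as the interface text tells. Its arguments: {"type":"object","properties":{"motion":{"type":"array"},"newtons":{"type":"number"}},"required":["motion"]}

```bash
mkdir -p pics
python3 - <<'E'
from workcell import manip, vision, order
import cv2, numpy as np
o=manip.get_obs()
print({k:np.round(v,3).tolist() for k,v in o.items()})
for n in ("scene","top"):
    c=vision.camera(n)
    print(n,c["fx"],c["fy"],c["cx"],c["cy"],np.round(c["R"],4).tolist(),np.round(c["t"],4).tolist())
    cv2.imwrite(f"pics/{n}0.png",c["pixels"][:,:,::-1])
    np.savez(f"{n}0.npz",**c)
E
```

```text
{'clock': 0.0, 'joint_pos': [1.29, 0.333, -0.065, 1.461, 0.022, 1.35, -0.088], 'joint_velocities': [-0.001, 0.001, 0.001, -0.001, 0.001, 0.001, -0.0], 'tau': [0.0, -62.545, 0.049, -39.16, 0.016, 0.01, -0.0], 'position': [0.159, -0.604, 0.23], 'ee_rot': [0.992, 0.129, -0.0, -0.001], 'ft_force': [0.443, 0.588, 0.583], 'torque': [-0.015, 0.01, -0.023], 'grasp_force': 0.0, 'grip_width': 0.998}
scene 551.5518702733266 551.5518702733266 315.9805654832183 242.49366422627656 [[-0.787, -0.6166, 0.0203], [-0.37, 0.4454, -0.8153], [0.4937, -0.6491, -0.5786]] [0.4315, 0.2549, 0.9023]
top 607.9412787248343 607.9412787248343 324.5356042847713 243.8363050633215 [[-0.2486, -0.9685, 0.0112], [-0.75, 0.1851, -0.635], [0.613, -0.1663, -0.7724]] [0.1617, 0.4726, 0.8231]
```

View pics/scene0.png

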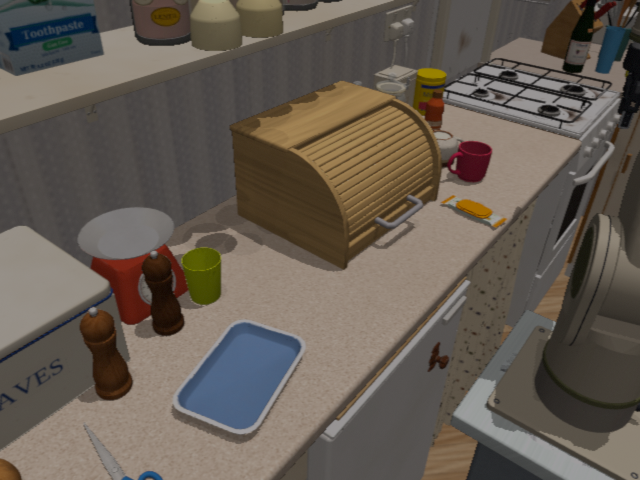

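View pics/top0.png

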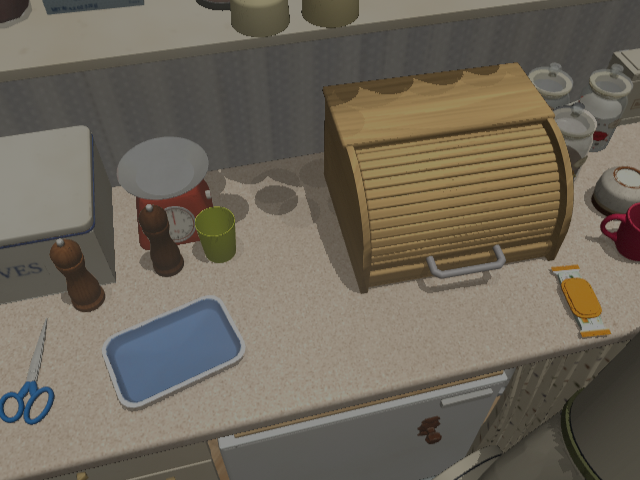

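```bash
cat > h.py <<'E'
import numpy as np, cv2
from scipy.spatial.transform import Rotation as Ro
def load(n): return dict(np.load(n+".npz"))
def ray(c,p):
    d=np.array([(p[0]-c["cx"])/c["fx"],(p[1]-c["cy"])/c["fy"],1.])
    d=c["R"].T@d; return -c["R"].T@c["t"], d/np.linalg.norm(d)
def plane(c,p,z):
    o,d=ray(c,p); return o+d*(z-o[2])/d[2]
def tri(rays):
    A=sum(np.eye(3)-np.outer(d,d) for o,d in rays); b=sum((np.eye(3)-np.outer(d,d))@o for o,d in rays)
    X=np.linalg.solve(A,b); return X,max(np.linalg.norm(np.cross(X-o,d)) for o,d in rays)
def proj(c,X):
    v=c["R"]@X+c["t"]; return np.array([c["fx"]*v[0]/v[2]+c["cx"],c["fy"]*v[1]/v[2]+c["cy"]])
E
python3 - <<'E'
from h import *
S,T=load("scene0"),load("top0")
f=lambda c,x,y,w,h,s:cv2.resize(c["pixels"][y:y+h,x:x+w,::-1],(int(w*s),int(h*s)),interpolation=cv2.INTER_CUBIC)
a=f(S,330,175,120,90,4);b=f(S,225,80,80,90,4);d=f(T,355,235,210,60,3.8)
m=np.zeros((588,800,3),np.uint8);m[:360,:480]=a;m[:360,480:]=b;m[360:360+d.shape[0],:d.shape[1]]=d
cv2.imwrite("pics/m.png",m)
for n,s,t in [("FL bottom",(347,254),(363,287)),("roof back L",(234,127),(325,87)),("barL",(378,224),(432,272)),("barR",(422,204),(502,262)),("roofbackR",(348,86),(521,67))]:
    print(n,tri([ray(S,s),ray(T,t)]))
for n,c in(("s",S),("t",T)):
  hsv=cv2.cvtColor(c["pixels"],cv2.COLOR_RGB2HSV); k=cv2.inRange(hsv,(95,90,60),(125,255,255))
  q=max(cv2.findContours(k,0,2)[0],key=cv2.contourArea); r=cv2.minAreaRect(q);print(r)
  print(np.round([plane(c,p,.004) for p in cv2.boxPoints(r)],3).tolist(),plane(c,r[0],.004))
E
```

```text
FL bottom (array([ 0.48699426, -0.02788105,  0.04425175]), np.float64(0.0035953055321097482))
roof back L (array([ 0.81629563, -0.04196866,  0.23073675]), np.float64(0.0034102595362222187))
barL (array([ 0.49354486, -0.16088838,  0.04450711]), np.float64(0.007747589546264401))
barR (array([ 0.46292576, -0.28635817,  0.0581265 ]), np.float64(0.002385753476878391))
roofbackR (array([ 0.79691049, -0.44149976,  0.221604  ]), np.float64(0.005594771432427541))
((238.8820343017578, 372.48876953125), (78.1218490600586, 115.64576721191406), 32.0053825378418)
[[0.505, 0.419, 0.004], [0.595, 0.191, 0.004], [0.426, 0.195, 0.004], [0.37, 0.407, 0.004]] [0.46729984 0.31368411 0.004     ]
((26.5, 402.0), (42.0, 53.0), 90.0)
[[0.472, 0.602, 0.004], [0.451, 0.517, 0.004], [0.375, 0.515, 0.004], [0.395, 0.596, 0.004]] [0.42231343 0.55772706 0.004     ]
```

View pics/m.png

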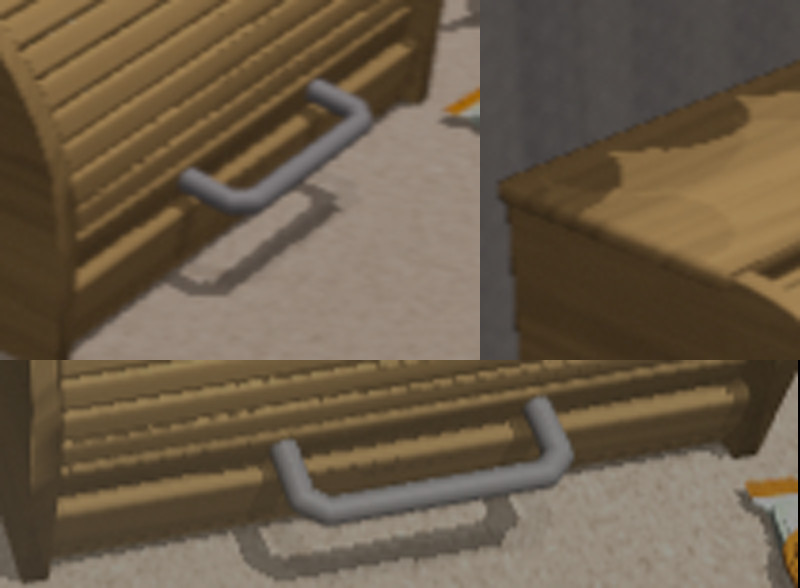

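Run:
```python
from h import *
S,T=load("scene0"),load("top0")
P={}
for n,s,t in [("FL bottom",(347,263),(360,293)),("roof back L",(230.5,127),(325,87)),("barL",(391.2,225),(440.5,274.5)),("barR",(420.5,204.5),(502.4,264)),("roofbackR",(348,86),(521,67)),
 ("FR bottom",(434,200),(547,354/3.8*0+235+95/3.8))]:
    P[n]=tri([ray(S,s),ray(T,t)]); print(n,np.round(P[n][0],4),round(P[n][1],4))
print("FL z0",plane(S,(347,263),0),plane(T,(360,293),0))
for n,c,pt in(("s",S,(239,375)),("t",T,(175,350))):
  hsv=cv2.cvtColor(c["pixels"],cv2.COLOR_RGB2HSV); print(hsv[pt[1],pt[0]])
  k=cv2.inRange(hsv,(95,60,40),(125,255,255))
  for q in cv2.findContours(k,0,2)[0]:
    if cv2.pointPolygonTest(q,pt,False)>0:
      w=np.array([plane(c,p[0],.012)[:2] for p in q],np.float32); print(n,cv2.minAreaRect(w))
  # rim: white outer
  k=cv2.inRange(hsv,(0,0,175),(180,45,255))
```

```text
FL bottom [ 0.4844 -0.0232  0.027 ] 0.0014
roof back L [ 0.8281 -0.0443  0.2246] 0.0012
barL [ 0.4712 -0.1697  0.0525] 0.0011
barR [ 0.4654 -0.289   0.0523] 0.0002
roofbackR [ 0.7969 -0.4415  0.2216] 0.0056
FR bottom [ 0.4846 -0.4049  0.0042] 0.0001
FL z0 [ 0.50543991 -0.05348852  0.        ] [ 0.50037397 -0.02987391  0.        ]
[109  97 131]
s ((0.46173572540283203, 0.3106904625892639), (0.13721410930156708, 0.20820483565330505), 14.779382705688477)
[107  88 130]
t ((0.4617948830127716, 0.3168969750404358), (0.13626207411289215, 0.20778316259384155), 14.70275592803955)
```

```bash
cat >> h.py <<'E'
YAW=-0.055; ORG=np.array([0.6525,-0.2395,0.])
C=Ro.from_euler('z',YAW)
def cab(x,y,z): return ORG+C.apply([x,y,z])
def barR(p):  # tool z ahead and p rad below level, tool x = cabinet y
    z=np.array([np.cos(p),0,-np.sin(p)]);x=np.array([0,1.,0]);return C*Ro.from_matrix(np.c_[x,np.cross(z,x),z])
def jarR(t,yaw=0.): # leaning back t from vertical; tool x in the cabinet x-z plane
    z=np.array([np.sin(t),0,-np.cos(t)]);y=np.array([0,-1.,0]);return C*Ro.from_euler('z',yaw)*Ro.from_matrix(np.c_[np.cross(y,z),y,z])
def pull(q): a=q-.0785; return cab(-.185*np.cos(a),0,.07+.185*np.sin(a))
def at(bar,R,back): return bar+R.as_matrix()[:,2]*back   # TCP 'back' metres beyond point
def plan(wps,p=None,R=None):
    """wps: (pos,Rot,hand,nrows); prints rows, lists of <=12"""
    from workcell import manip
    o=manip.get_obs()
    if p is None: p=np.array(o["position"]);R=Ro.from_quat(o["ee_rot"])
    rows=[]
    for (P,Q,hand,n) in wps:
        dr=(R.inv()*Q).as_rotvec()
        m=max(n,int(np.ceil(np.linalg.norm(P-p)/.047)),int(np.ceil(np.linalg.norm(dr)/.145)),1)
        p0,R0=p.copy(),R
        for i in range(1,m+1):
            tp=p0+(P-p0)*i/m; tR=R0*Ro.from_rotvec(dr*i/m)
            s=np.round(R.inv().apply(tp-p)/.75,3); w=np.round((R.inv()*tR).as_rotvec()/(np.pi/4),3)
            rows.append([[float(v)+0. for v in s],[float(v)+0. for v in w],hand])
            p=p+R.apply(s*.75); R=R*Ro.from_rotvec(w*np.pi/4)
    for i in range(0,len(rows),12): print(str(rows[i:i+12]).replace(" ","").replace("-0.0,","0,").replace("0.0,","0,").replace("0.0]","0]"))
    return p,R
E
python3 - <<'E'
from h import *
R=barR(.75); b=pull(0.0); print(b)
plan([(np.array([.33,-.42,.25]),barR(1.1),1,1),(at(b,R,-.09),R,0,1)])
E
```

```text
[ 0.4683486  -0.22936145  0.05549241]
[[[0.028,-0.018,-0.003],[-0.052,0.038,-0.157],1],[[0.031,-0.014,-0.002],[-0.052,0.037,-0.157],1],[[0.031,-0.01,-0.002],[-0.052,0.038,-0.157],1],[[0.034,-0.007,-0.001],[-0.052,0.037,-0.157],1],[[0.033,-0.002,-0.001],[-0.052,0.038,-0.157],1],[[0.033,0.002,0.001],[-0.051,0.038,-0.157],1],[[0.033,0.007,0.001],[-0.052,0.037,-0.157],1],[[0.032,0.01,0.003],[-0.052,0.038,-0.158],1],[[0.031,0.013,0.005],[-0.052,0.037,-0.157],1],[[0.028,0.018,0.006],[-0.052,0.038,-0.157],1],[[0.044,-0.001,0.033],[-0.074,0,0],0],[[0.044,-0.003,0.032],[-0.075,0,0],0]]
[[[0.044,-0.005,0.032],[-0.074,0,0],0],[[0.044,-0.007,0.032],[-0.074,0,0],0],[[0.044,-0.009,0.031],[-0.074,0,0],0],[[0.044,-0.011,0.031],[-0.075,0,0],0]]
```

Emit:
move_arm(
  motion=[
    [[0.028, -0.018, -0.003], [-0.052, 0.038, -0.157], 1],
    [[0.031, -0.014, -0.002], [-0.052, 0.037, -0.157], 1],
    [[0.031, -0.01, -0.002], [-0.052, 0.038, -0.157], 1],
    [[0.034, -0.007, -0.001], [-0.052, 0.037, -0.157], 1],
    [[0.033, -0.002, -0.001], [-0.052, 0.038, -0.157], 1],
    [[0.033, 0.002, 0.001], [-0.051, 0.038, -0.157], 1],
    [[0.033, 0.007, 0.001], [-0.052, 0.037, -0.157], 1],
    [[0.032, 0.01, 0.003], [-0.052, 0.038, -0.158], 1],
    [[0.031, 0.013, 0.005], [-0.052, 0.037, -0.157], 1],
    [[0.028, 0.018, 0.006], [-0.052, 0.038, -0.157], 1],
    [[0.044, -0.001, 0.033], [-0.074, 0, 0], 0],
    [[0.044, -0.003, 0.032], [-0.075, 0, 0], 0],
  ],
)

```text
clock: 1.3
position: [0.3554, -0.3549, 0.2058]
ee_rot: [0.695, 0.658, 0.199, 0.212]
ft_force: [1.6, 1.4, 0.6]
grip_width: 0.691
grasp_force: 0.0
```

Emit:
move_arm(
  motion=[
    [[0.044, -0.005, 0.032], [-0.074, 0, 0], 0],
    [[0.044, -0.007, 0.032], [-0.074, 0, 0], 0],
    [[0.044, -0.009, 0.031], [-0.074, 0, 0], 0],
    [[0.044, -0.011, 0.031], [-0.075, 0, 0], 0],
    [[0, 0, 0], [0, 0, 0], 0],
    [[0, 0, 0], [0, 0, 0], 0],
  ],
)

```text
clock: 1.9
position: [0.3905, -0.2702, 0.1509]
ee_rot: [0.674, 0.642, 0.252, 0.264]
ft_force: [0.2, -0.8, 0.7]
grip_width: 0.5
grasp_force: 0.0
```

Run:
```python
from h import *
from workcell import manip,vision
o=manip.get_obs(); print({k:np.round(o[k],3).tolist() for k in("clock","joint_pos","position","ee_rot","ft_force","grip_width")})
print(at(pull(0),barR(.75),-.09),barR(.75).as_quat())
c=vision.camera("wrist");np.savez("w1.npz",**c);cv2.imwrite("pics/w1.png",c["pixels"][:,:,::-1]);print(c["fx"],c["cx"],c["cy"])
```

```text
{'clock': 1.9, 'joint_pos': [1.545, -0.198, -0.613, 2.392, -1.156, 0.729, 1.705], 'position': [0.391, -0.27, 0.151], 'ee_rot': [0.674, 0.642, 0.252, 0.264], 'ft_force': [0.234, -0.75, 0.668], 'grip_width': 0.5}
[ 0.40259617 -0.22574141  0.1168399 ] [0.6659734  0.63031644 0.27425362 0.28976813]
371.64829954431775 322.91253670572416 243.91810689760172
```

View pics/w1.png

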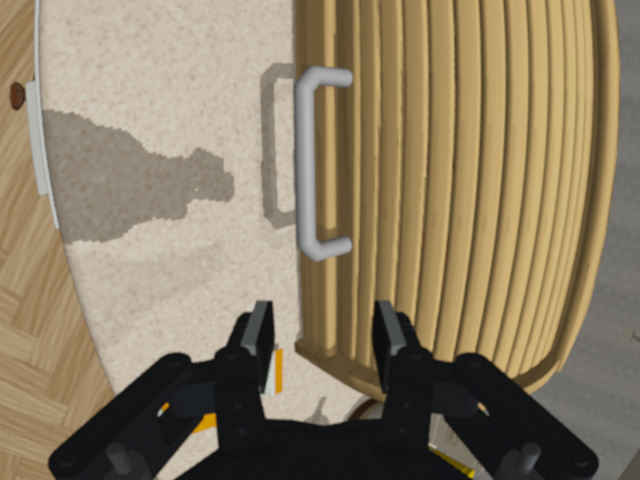

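```bash
cat >> h.py <<'E'
def wray(c,p):
    v=np.array([p[0]-c["cx"],p[1]-c["cy"]]);r=np.linalg.norm(v);th=r/c["fx"]
    d=np.r_[np.sin(th)*v/r,np.cos(th)]; d=c["R"].T@d; return -c["R"].T@c["t"],d
E
python3 - <<'E'
from h import *
S,T,W=load("scene0"),load("top0"),load("w1")
for a in [((391.2,225),(440.5,274.5),(308,247)),((420.5,204.5),(502.4,264),(306,77))]:
  print(tri([ray(S,a[0]),ray(T,a[1]),wray(W,a[2])]), tri([ray(T,a[1]),wray(W,a[2])]))
# cheek FR inner-bottom in wrist: (298,345)
o,d=wray(W,(297,346)); print("cheek foot",o-d*o[2]/d[2], "pred",cab(-.158,-.181,0),cab(-.158,-.2,0))
R=barR(1.1); print(at(pull(0),R,-.08))
plan([(at(pull(0),R,-.08)+[0,0,.03],R,0,8),(at(pull(0),R,-.06),R,-.2,3)])
E
```

```text
(array([ 0.51169561, -0.25171815, -0.00659194]), np.float64(0.05516184461532728)) (array([ 0.40119621, -0.18559435,  0.14037665]), np.float64(0.053216025260019485))
(array([ 0.40150967, -0.19135581,  0.14147239]), np.float64(0.042016655523021286)) (array([ 0.33517798, -0.18251132,  0.22918957]), np.float64(0.012609635261422508))
cheek foot [ 0.4859225  -0.41127571  0.        ] pred [ 0.48478893 -0.41154069  0.        ] [ 0.48374446 -0.43051196  0.        ]
[ 0.43211578 -0.22736663  0.126789  ]
[[[0.007,0.005,0.004],[0.044,-0.001,0.001],0],[[0.008,0.006,0.003],[0.044,0,0.001],0],[[0.008,0.006,0.004],[0.044,-0.001,0.001],0],[[0.007,0.005,0.003],[0.045,-0.001,0.001],0],[[0.008,0.006,0.003],[0.044,-0.001,0.001],0],[[0.007,0.006,0.003],[0.044,0,0.001],0],[[0.008,0.006,0.002],[0.044,-0.001,0.001],0],[[0.007,0.006,0.003],[0.044,-0.001,0.001],0],[[0,-0.006,0.021],[0,0,0],-0.2],[[0,-0.006,0.02],[0,0,0],-0.2],[[0,-0.006,0.021],[0,0,0],-0.2]]
```

Emit:
move_arm(
  motion=[
    [[0.007, 0.005, 0.004], [0.044, -0.001, 0.001], 0],
    [[0.008, 0.006, 0.003], [0.044, 0, 0.001], 0],
    [[0.008, 0.006, 0.004], [0.044, -0.001, 0.001], 0],
    [[0.007, 0.005, 0.003], [0.045, -0.001, 0.001], 0],
    [[0.008, 0.006, 0.003], [0.044, -0.001, 0.001], 0],
    [[0.007, 0.006, 0.003], [0.044, 0, 0.001], 0],
    [[0.008, 0.006, 0.002], [0.044, -0.001, 0.001], 0],
    [[0.007, 0.006, 0.003], [0.044, -0.001, 0.001], 0],
    [[0, 0, 0], [0, 0, 0], -0.2],
    [[0, 0, 0], [0, 0, 0], -0.2],
    [[0, 0, 0], [0, 0, 0], -0.2],
  ],
)

```text
clock: 3.05
position: [0.4321, -0.2263, 0.1559]
ee_rot: [0.706, 0.669, 0.161, 0.169]
ft_force: [-0.3, -0.4, 0.0]
grip_width: 0.4
grasp_force: 0.0
```

Run:
```python
from h import *
from workcell import manip
S,T,W=load("scene0"),load("top0"),load("w1")
for a in [((391.2,225),(440.5,274.5),(306,77)),((420.5,204.5),(502.4,264),(308,247))]:
  print(tri([ray(S,a[0]),ray(T,a[1]),wray(W,a[2])]), tri([ray(T,a[1]),wray(W,a[2])])[0])
o=manip.get_obs(); print({k:np.round(o[k],3).tolist() for k in("clock","joint_pos","position","ee_rot","ft_force","grip_width")})
R=barR(1.1); print(at(pull(0),R,-.08)+[0,0,.03],R.as_quat())
```

```text
(array([ 0.46471406, -0.16128053,  0.06083614]), np.float64(0.004462568460254028)) [ 0.45538326 -0.1604176   0.07202853]
(array([ 0.46248787, -0.28350754,  0.05620715]), np.float64(0.0029277044546019318)) [ 0.45068133 -0.27541534  0.07187429]
{'clock': 3.05, 'joint_pos': [1.596, -0.211, -0.944, 2.214, -0.647, 0.743, 0.992], 'position': [0.432, -0.226, 0.156], 'ee_rot': [0.706, 0.669, 0.161, 0.169], 'ft_force': [-0.304, -0.436, 0.041], 'grip_width': 0.4}
[ 0.43211578 -0.22736663  0.156789  ] [0.70625267 0.66843911 0.1603216  0.16939098]
```

Run:
```python
from h import *
from workcell import manip,vision
c=vision.camera("wrist");np.savez("w2.npz",**c);cv2.imwrite("pics/w2.png",c["pixels"][:,:,::-1])
L=[]
for n in("w1","w2"):
    W=load(n); hsv=cv2.cvtColor(W["pixels"],cv2.COLOR_RGB2HSV)
    k=cv2.inRange(hsv,(0,0,90),(180,35,220)); k=cv2.morphologyEx(k,cv2.MORPH_OPEN,np.ones((3,3)))
    best=None
    N,lab,st,ce=cv2.connectedComponentsWithStats(k)
    for i in range(1,N):
        x,y,w,h,a=st[i]
        if a>800 and h>80 and h<300 and 200<x<420: 
            print(n,st[i],ce[i])
            r=int(y+h/2); xs=np.where(lab[r]==i)[0]; print(r,xs.min(),xs.max())
            o,d=wray(W,((xs.min()+xs.max())/2,r)); R=C.inv(); L.append((R.apply(o-ORG),R.apply(d)))
A=[];b=[]
for o,d in L:
    nrm=np.array([d[2],-d[0]]);nrm/=np.linalg.norm(nrm);A.append(nrm);b.append(nrm@o[[0,2]])
print(np.linalg.lstsq(np.array(A),np.array(b),rcond=None)[0])
for o,d in L: print("at z .0555", o+d*(.0555-o[2])/d[2])
```

```text
w1 [ 281   66   71  195 4941] [311.44748027 161.95061728]
163 294 314
w2 [ 231  129  121  225 7229] [297.56356343 240.96016046]
241 287 307
[-0.19015624  0.05466453]
at z .0555 [-0.19085663  0.01062891  0.0555    ]
at z .0555 [-0.1905089   0.00380417  0.0555    ]
```

View pics/w2.png

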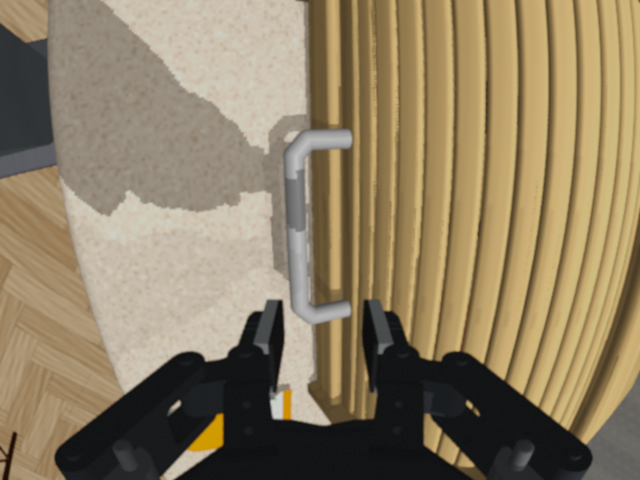

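```bash
sed -i 's/ORG=np.array(\[0.6525/ORG=np.array([0.6505/' h.py
python3 - <<'E'
from h import *
R=barR(1.1); b=pull(0.0)
p,Q=plan([(at(b,R,-.03),R,-.3,3),(at(b,R,.012),R,-.3,2)])
plan([(at(b,R,.012),R,-1,5)],p,Q)
E
```

```text
[[[-0.001,-0.007,0.033],[0,-0.001,0.001],-0.3],[[0,-0.006,0.034],[0.001,0,0],-0.3],[[-0.001,-0.007,0.033],[0,-0.001,0.001],-0.3],[[0,0,0.028],[0,0,0],-0.3],[[0,0,0.028],[0,0,0],-0.3]]
[[[0,0,0],[0,0,0],-1],[[0,0,0],[0,0,0],-1],[[0,0,0],[0,0,0],-1],[[0,0,0],[0,0,0],-1],[[0,0,0],[0,0,0],-1]]
```

Emit:
move_arm(
  motion=[
    [[-0.001, -0.007, 0.033], [0, -0.001, 0.001], -0.3],
    [[0, -0.006, 0.034], [0.001, 0, 0], -0.3],
    [[-0.001, -0.007, 0.033], [0, -0.001, 0.001], -0.3],
    [[0, 0, 0.028], [0, 0, 0], -0.3],
    [[0, 0, 0.028], [0, 0, 0], -0.3],
    [[0, 0, 0], [0, 0, 0], -0.3],
  ],
)

```text
clock: 3.7
position: [0.4716, -0.2278, 0.0424]
ee_rot: [0.706, 0.669, 0.161, 0.167]
ft_force: [0.0, 0.9, 0.7]
grip_width: 0.353
grasp_force: 0.0
```

Emit:
move_arm(
  motion=[
    [[0, 0, 0], [0, 0, 0], -1],
    [[0, 0, 0], [0, 0, 0], -1],
    [[0, 0, 0], [0, 0, 0], -1],
    [[0, 0, 0], [0, 0, 0], -1],
    [[0, 0, 0], [0, 0, 0], -1],
  ],
  newtons=30,
)

```text
clock: 4.2
position: [0.4692, -0.2284, 0.0438]
ee_rot: [0.706, 0.669, 0.159, 0.167]
ft_force: [-5.5, 4.8, -5.1]
grip_width: 0.15
grasp_force: 30.3
```

Run:
```python
from h import *
from workcell import manip
o=manip.get_obs(); print({k:np.round(o[k],3).tolist() for k in("clock","joint_pos","position","ee_rot","ft_force","grip_width","grasp_force")})
R=barR(1.1)
off=o["position"]-pull(0); print("off",off,at(pull(0),R,.012)-pull(0))
plan([(pull(q)+off,R,-1,1) for q in np.arange(.08,1.4,.08)],)
```

```text
{'clock': 4.2, 'joint_pos': [1.441, 0.213, -0.981, 2.239, -0.064, 0.361, 0.511], 'position': [0.469, -0.228, 0.044], 'ee_rot': [0.706, 0.669, 0.159, 0.167], 'ft_force': [-5.544, 4.813, -5.1], 'grip_width': 0.15, 'grasp_force': 30.318}
off [ 0.0028192   0.00091974 -0.01170329] [ 0.00543492 -0.00029922 -0.01069449]
[[[0,0.008,-0.018],[-0.007,-0.001,0.001],-1],[[0,0.01,-0.017],[0,0,0],-1],[[0,0.011,-0.017],[0,0,0],-1],[[0,0.012,-0.015],[0,0,0],-1],[[0,0.014,-0.014],[0,0,0],-1],[[0,0.014,-0.014],[0,0,0],-1],[[0,0.016,-0.012],[0,0,0],-1],[[0,0.016,-0.011],[0,0,0],-1],[[0,0.018,-0.009],[0,0,0],-1],[[0,0.018,-0.008],[0,0,0],-1],[[0,0.018,-0.007],[0,0,0],-1],[[0,0.019,-0.005],[0,0,0],-1]]
[[[0,0.02,-0.003],[0,0,0],-1],[[0,0.019,-0.002],[0,0,0],-1],[[0,0.02,0],[0,0,0],-1],[[0,0.02,0.001],[0,0,0],-1],[[0,0.019,0.003],[0,0,0],-1]]
```

Emit:
move_arm(
  motion=[
    [[0, 0.008, -0.018], [0, 0, 0], -1],
    [[0, 0.01, -0.017], [0, 0, 0], -1],
    [[0, 0.011, -0.017], [0, 0, 0], -1],
    [[0, 0.012, -0.015], [0, 0, 0], -1],
    [[0, 0.014, -0.014], [0, 0, 0], -1],
    [[0, 0.014, -0.014], [0, 0, 0], -1],
  ],
)

```text
clock: 4.8
position: [0.481, -0.2289, 0.1294]
ee_rot: [0.707, 0.669, 0.158, 0.165]
ft_force: [-16.4, 4.3, -0.8]
grip_width: 0.148
grasp_force: 29.9
```

Emit:
move_arm(
  motion=[
    [[0, 0.016, -0.012], [0, 0, 0], -1],
    [[0, 0.016, -0.011], [0, 0, 0], -1],
    [[0, 0.018, -0.009], [0, 0, 0], -1],
    [[0, 0.018, -0.008], [0, 0, 0], -1],
    [[0, 0.018, -0.007], [0, 0, 0], -1],
    [[0, 0.019, -0.005], [0, 0, 0], -1],
  ],
)

```text
clock: 5.4
position: [0.537, -0.2315, 0.2023]
ee_rot: [0.706, 0.67, 0.159, 0.168]
ft_force: [-6.8, 8.4, 3.5]
grip_width: 0.148
grasp_force: 30.8
```

Run:
```python
from h import *
from workcell import manip
o=manip.get_obs(); print({k:np.round(o[k],3).tolist() for k in("clock","joint_pos","position","ee_rot","ft_force","grip_width","grasp_force")})
d=C.inv().apply(o["position"]-ORG); b=d-[.0028,0,-.0117]; print(b,np.hypot(b[0],b[2]-.07),np.arctan2(b[2]-.07,-b[0])+.0785)
```

```text
{'clock': 5.4, 'joint_pos': [1.561, 0.062, -1.14, 1.957, -0.168, 0.731, 0.482], 'position': [0.537, -0.231, 0.202], 'ee_rot': [0.706, 0.67, 0.159, 0.168], 'ft_force': [-6.774, 8.396, 3.547], 'grip_width': 0.148, 'grasp_force': 30.841}
[-0.11659063  0.00174934  0.21397592] 0.1852631665193531 0.9686127861784388
```

Emit:
move_arm(
  motion=[
    [[0, 0.02, -0.003], [0, 0, 0], -1],
    [[0, 0.019, -0.002], [0, 0, 0], -1],
    [[0, 0.02, 0], [0, 0, 0], -1],
    [[0, 0.02, 0.001], [0, 0, 0], -1],
    [[0, 0.019, 0.003], [0, 0, 0], -1],
    [[0, 0.007, 0.001], [0, 0, 0], -1],
    [[0, 0, 0], [0, 0, 0], -1],
  ],
)

```text
clock: 6.1
position: [0.607, -0.2348, 0.2382]
ee_rot: [0.706, 0.67, 0.159, 0.167]
ft_force: [-13.6, 7.9, 7.1]
grip_width: 0.146
grasp_force: 31.3
```

Run:
```python
from h import *
from workcell import manip
o=manip.get_obs(); print({k:np.round(o[k],3).tolist() for k in("clock","joint_pos","position","ee_rot","ft_force","grip_width","grasp_force")})
d=C.inv().apply(o["position"]-ORG); b=d-[.0028,0,-.0117]; print(b,np.hypot(b[0],b[2]-.07),np.arctan2(b[2]-.07,-b[0])+.0785)
R=barR(1.1);P=o["position"]
p,Q=plan([(P,R,-.3,3)])
# back off and to a look pose in front of the opening
p,Q=plan([(at(P,R,-.06),R,-.2,3),(at(P,R,-.1),jarR(.6),1,8),(cab(-.20,0,.26),jarR(.6),1,4)],p,Q)
```

```text
{'clock': 6.1, 'joint_pos': [1.343, 0.232, -1.077, 1.767, 0.113, 0.812, 0.214], 'position': [0.607, -0.235, 0.238], 'ee_rot': [0.706, 0.67, 0.159, 0.167], 'ft_force': [-13.627, 7.936, 7.115], 'grip_width': 0.146, 'grasp_force': 31.323}
[-0.04653571  0.00225328  0.24987329] 0.1857955082835857 1.3961333810282057
[[[0,0,0],[-0.002,-0.001,0.001],-0.3],[[0,0,0],[-0.002,-0.001,0.001],-0.3],[[0,0,0],[-0.002,-0.001,0.001],-0.3]]
[[[0,0,-0.027],[0,0,0],-0.2],[[0,0,-0.026],[0,0,0],-0.2],[[0,0,-0.027],[0,0,0],-0.2],[[0,0,-0.005],[-0.012,0.012,0.182],1],[[0,0,-0.005],[-0.012,0.012,0.181],1],[[0,0,-0.005],[-0.011,0.011,0.182],1],[[0,0,-0.004],[-0.012,0.012,0.181],1],[[0.001,0,-0.005],[-0.012,0.012,0.182],1],[[0,0,-0.005],[-0.011,0.012,0.181],1],[[0,0.001,-0.005],[-0.012,0.012,0.182],1],[[0.001,0,-0.005],[-0.012,0.011,0.181],1],[[0,0,-0.005],[-0.012,0.012,0.182],1]]
[[[0.001,0,-0.004],[-0.011,0.012,0.182],1],[[0,0,-0.005],[-0.012,0.012,0.181],1],[[-0.043,0.001,-0.002],[0,0,0],1],[[-0.043,0,-0.003],[0,0,0],1],[[-0.043,0.001,-0.002],[0,0,0],1],[[-0.044,0.001,-0.003],[0,0,0],1]]
```

Emit:
move_arm(
  motion=[
    [[0, 0, 0], [0, 0, 0], -0.3],
    [[0, 0, 0], [0, 0, 0], -0.3],
    [[0, 0, 0], [0, 0, 0], -0.3],
    [[0, 0, -0.027], [0, 0, 0], -0.2],
    [[0, 0, -0.026], [0, 0, 0], -0.2],
    [[0, 0, -0.027], [0, 0, 0], -0.2],
  ],
)

```text
clock: 6.7
position: [0.581, -0.2352, 0.2921]
ee_rot: [0.706, 0.669, 0.16, 0.169]
ft_force: [-1.0, -0.5, 0.8]
grip_width: 0.4
grasp_force: 0.0
```

Emit:
move_arm(
  motion=[
    [[0, 0, -0.005], [-0.012, 0.012, 0.182], 1],
    [[0, 0, -0.005], [-0.012, 0.012, 0.181], 1],
    [[0, 0, -0.005], [-0.011, 0.011, 0.182], 1],
    [[0, 0, -0.004], [-0.012, 0.012, 0.181], 1],
    [[0.001, 0, -0.005], [-0.012, 0.012, 0.182], 1],
    [[0, 0, -0.005], [-0.011, 0.012, 0.181], 1],
    [[0, 0.001, -0.005], [-0.012, 0.012, 0.182], 1],
    [[0.001, 0, -0.005], [-0.012, 0.011, 0.181], 1],
    [[0, 0, -0.005], [-0.012, 0.012, 0.182], 1],
    [[0.001, 0, -0.004], [-0.011, 0.012, 0.182], 1],
    [[0, 0, -0.005], [-0.012, 0.012, 0.181], 1],
  ],
)

```text
clock: 7.8
position: [0.5632, -0.2344, 0.3273]
ee_rot: [0.955, -0.029, 0.296, 0.007]
ft_force: [-0.8, 0.7, -1.1]
grip_width: 1.0
grasp_force: 0.0
```

Emit:
move_arm(
  motion=[
    [[-0.043, 0.001, -0.002], [0, 0, 0], 1],
    [[-0.043, 0, -0.003], [0, 0, 0], 1],
    [[-0.043, 0.001, -0.002], [0, 0, 0], 1],
    [[-0.044, 0.001, -0.003], [0, 0, 0], 1],
    [[0, 0, 0], [0, 0, 0], 1],
    [[0, 0, 0], [0, 0, 0], 1],
  ],
)

```text
clock: 8.4
position: [0.4521, -0.2307, 0.2603]
ee_rot: [0.955, -0.026, 0.296, 0.009]
ft_force: [0.6, 0.5, -0.1]
grip_width: 1.0
grasp_force: 0.0
```

Run:
```python
from h import *
from workcell import manip,vision
o=manip.get_obs(); print({k:np.round(o[k],3).tolist() for k in("clock","joint_pos","position","ee_rot","ft_force","grip_width","grasp_force")})
print(cab(-.2,0,.26),jarR(.6).as_quat())
for n in("wrist","top","scene"):
    c=vision.camera(n);np.savez(n+"3.npz",**c);cv2.imwrite(f"pics/{n}3.png",c["pixels"][:,:,::-1])
```

```text
{'clock': 8.4, 'joint_pos': [1.534, -0.355, -0.772, 2.132, -0.8, 0.916, -0.498], 'position': [0.452, -0.231, 0.26], 'ee_rot': [0.955, -0.026, 0.296, 0.009], 'ft_force': [0.597, 0.462, -0.145], 'grip_width': 1.0, 'grasp_force': 0.0}
[ 0.45080242 -0.22850554  0.26      ] [ 0.95497528 -0.02626844  0.29540847  0.00812578]
```

View pics/wrist3.png

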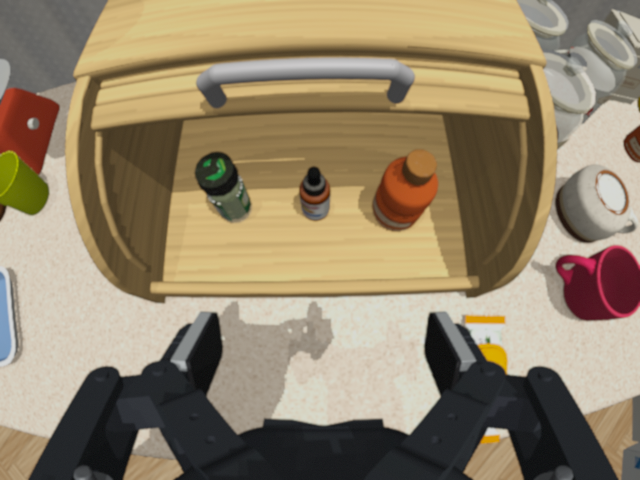

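Run:
```python
from h import *
W=load("wrist3")
def at_z(p,z): o,d=wray(W,p); return np.round(C.inv().apply(o+d*(z-o[2])/d[2]-ORG),4)
print("lid",at_z((213,168),.117),"front base",at_z((236,219),.012),"sill L",at_z((152,288),.045),"sill R",at_z((478,284),.045))
print("dropper",at_z((316,175),.114),at_z((316,218),.012),"syrup",at_z((421,162),.139),at_z((398,227),.012))
for z in(.08,.117,.15): print(z,at_z((213,168),z))
o,d=wray(W,(213,168)); print(o,"bar ends",at_z((215,78),.249),at_z((398,73),.249))
p=W["pixels"]
hsv=cv2.cvtColor(p,cv2.COLOR_RGB2HSV); k=(cv2.inRange(hsv,(0,0,0),(180,255,60)))[140:235,180:260]
N,l,st,ce=cv2.connectedComponentsWithStats(k); print([(s.tolist(),c.round(1).tolist()) for s,c in zip(st,ce) if s[4]>50])
```

```text
lid [-0.0492  0.1036  0.117 ] front base [-0.0633  0.1028  0.012 ] sill L [-0.1545  0.1876  0.045 ] sill R [-0.1496 -0.1707  0.045 ]
dropper [-0.0575  0.0051  0.114 ] [-0.0627  0.0069  0.012 ] syrup [-0.0555 -0.0882  0.139 ] [-0.0736 -0.0901  0.012 ]
0.08 [-0.0295  0.1163  0.08  ]
0.117 [-0.0492  0.1036  0.117 ]
0.15 [-0.0669  0.0923  0.15  ]
[ 0.43781535 -0.22896893  0.42291989] bar ends [-0.0542  0.0666  0.249 ] [-0.052 -0.048  0.249]
[([0, 0, 80, 95, 6489], [39.9, 48.9]), ([16, 13, 42, 43, 1095], [36.6, 35.4])]
```

```bash
python3 - <<'E'
from h import *
import re
print("jar world",cab(-.047,.1035,0), "drop",cab(-.055+.005,.006,0))
E
sed -i 's/^YAW=.*/YAW=-0.041; ORG=np.array([0.6506,-0.2285,0.])/' h.py
python3 - <<'E'
from h import *
# old->new
C0=Ro.from_euler('z',-.055);J=np.array([.6505,-.2395,0])+C0.apply([-.047,.1035,.083])
print("jar cab",C.inv().apply(J-ORG),J)
R=jarR(.6); np.save("jar.npy",J)
plan([(at(J,R,-.11),R,1,4)])
E
```

```text
jar world [ 0.6092607  -0.13357281  0.        ] drop [ 0.60090544 -0.23076046  0.        ]
jar cab [-0.04519548  0.09315298  0.083     ] [ 0.6092607  -0.13357281  0.083     ]
[[[0.008,-0.035,0.041],[0.002,0,-0.003],1],[[0.008,-0.035,0.04],[0.003,-0.001,-0.003],1],[[0.008,-0.034,0.041],[0.002,0,-0.003],1],[[0.008,-0.035,0.041],[0.003,0,-0.003],1]]
```

Emit:
move_arm(
  motion=[
    [[0.008, -0.035, 0.041], [0.002, 0, -0.003], 1],
    [[0.008, -0.035, 0.04], [0.003, -0.001, -0.003], 1],
    [[0.008, -0.034, 0.041], [0.002, 0, -0.003], 1],
    [[0.008, -0.035, 0.041], [0.003, 0, -0.003], 1],
    [[0, 0, 0], [0, 0, 0], 1],
    [[0, 0, 0], [0, 0, 0], 1],
  ],
)

```text
clock: 9.15
position: [0.5469, -0.1294, 0.1729]
ee_rot: [0.955, -0.019, 0.295, 0.004]
ft_force: [0.5, -0.8, -0.6]
grip_width: 1.0
grasp_force: 0.0
```

Run:
```python
from h import *
from workcell import manip,vision
o=manip.get_obs(); print({k:np.round(o[k],3).tolist() for k in("clock","joint_pos","position","ee_rot","ft_force")})
J=np.load("jar.npy");print(at(J,jarR(.6),-.11),jarR(.6).as_quat())
c=vision.camera("wrist");np.savez("wrist4.npz",**c);cv2.imwrite(f"pics/wrist4.png",c["pixels"][:,:,::-1])
```

```text
{'clock': 9.15, 'joint_pos': [1.6, -0.187, -1.258, 2.167, -0.674, 0.532, -0.815], 'position': [0.547, -0.129, 0.173], 'ee_rot': [0.955, -0.019, 0.295, 0.004], 'ft_force': [0.469, -0.842, -0.58]}
[ 0.54720222 -0.13102698  0.17378692] [ 0.95513576 -0.01958303  0.29545811  0.00605774]
```

View pics/wrist4.png

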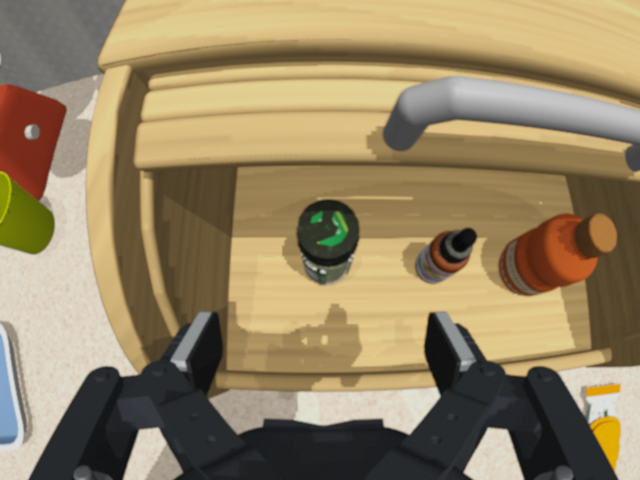

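Run:
```python
from h import *
a,b=load("wrist3"),load("wrist4")
for p,q in(((213,168),(328,229)),((213,170),(328,232)),((211,166),(328,226)),((421,162),(598,234)),((314,173),(466,237))):
  X,e=tri([wray(a,p),wray(b,q)]); print(X.round(4),C.inv().apply(X-ORG).round(4),round(e,4))
def z(p,h): o,d=wray(b,p); return np.round(C.inv().apply(o+d*(h-o[2])/d[2]-ORG),4)
print("lid",z((328,229),.117),"base front",z((326,284),.012),"sill",z((225,378),.045),z((605,355),.045))
J=np.load("jar.npy");R=jarR(.6)
print(C.inv().apply(J-ORG))
plan([(at(J,R,.019),R,1,6)])
```

```text
[ 0.6046 -0.134   0.1201] [-0.0498  0.0925  0.1201] 0.0007
[ 0.6029 -0.1339  0.1194] [-0.0515  0.0926  0.1194] 0.0006
[ 0.6044 -0.1337  0.1255] [-0.05    0.0928  0.1255] 0.0003
[ 0.5921 -0.326   0.1322] [-0.0544 -0.0998  0.1322] 0.0017
[ 0.6011 -0.2293  0.1025] [-0.0495 -0.0028  0.1025] 0.0004
lid [-0.0494  0.0928  0.117 ] base front [-0.0655  0.0936  0.012 ] sill [-0.1479  0.1731  0.045 ] [-0.148  -0.1717  0.045 ]
[-0.04519548  0.09315298  0.083     ]
[[[0,0,0.029],[0,0,0],1],[[0,0,0.028],[-0.001,0,-0.001],1],[[0.001,0,0.029],[0,0,0],1],[[0,0,0.029],[0,0,-0.001],1],[[0,0,0.028],[0,0,0],1],[[0,0,0.029],[-0.001,0,-0.001],1]]
```

Emit:
move_arm(
  motion=[
    [[0, 0, 0.029], [0, 0, 0], 1],
    [[-0.001, 0, 0.028], [0, 0, 0], 1],
    [[0, 0.001, 0.029], [0, 0, 0], 1],
    [[-0.001, 0, 0.029], [0, 0, 0], 1],
    [[0, 0.001, 0.028], [0, 0, 0], 1],
    [[0, 0, 0.028], [0, 0, 0], 1],
    [[0, 0, 0], [0, 0, 0], 1],
  ],
)

```text
clock: 9.9
position: [0.5936, -0.1382, 0.0889]
ee_rot: [0.958, -0.023, 0.287, 0.008]
ft_force: [0.5, 0.9, -0.3]
grip_width: 1.0
grasp_force: 0.0
```

Run:
```python
from h import *
from workcell import manip,vision
o=manip.get_obs(); print({k:np.round(o[k],3).tolist() for k in("clock","joint_pos","position","ee_rot","ft_force")})
J=np.load("jar.npy");print(at(J,jarR(.6),.019))
c=vision.camera("wrist");cv2.imwrite(f"pics/wrist5.png",c["pixels"][:,:,::-1])
```

```text
{'clock': 9.9, 'joint_pos': [1.112, 0.256, -0.967, 2.131, 0.397, 0.303, -1.742], 'position': [0.594, -0.138, 0.089], 'ee_rot': [0.958, -0.023, 0.287, 0.008], 'ft_force': [0.517, 0.925, -0.272]}
[ 0.61997989 -0.13401254  0.06731862]
```

View pics/wrist5.png

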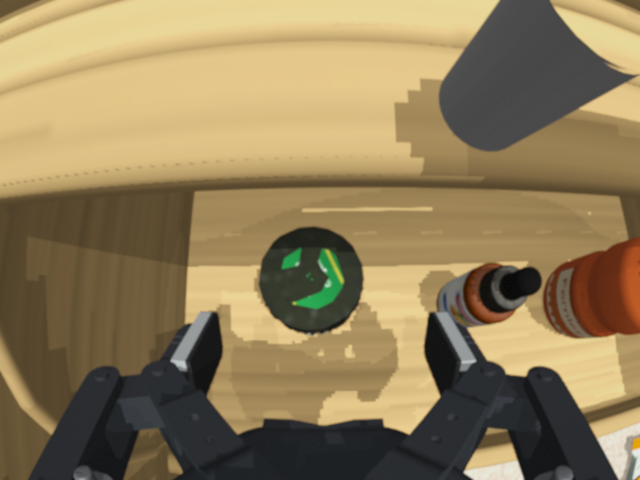

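Run:
```python
from h import *
J=np.load("jar.npy")+C.apply([-.002,0,0]);R=jarR(.6)
plan([(at(J,R,.019),R,1,6)])
```

```text
[[[0.002,-0.001,0.007],[0.001,0.004,-0.001],1],[[0.001,-0.001,0.007],[0.001,0.003,-0.001],1],[[0.002,-0.002,0.008],[0.002,0.004,-0.002],1],[[0.002,-0.001,0.007],[0.001,0.003,-0.001],1],[[0.001,-0.001,0.007],[0.001,0.004,-0.001],1],[[0.002,-0.001,0.007],[0.001,0.004,-0.001],1]]
```

Emit:
move_arm(
  motion=[
    [[0.002, -0.001, 0.007], [0.001, 0.004, -0.001], 1],
    [[0.001, -0.001, 0.007], [0.001, 0.003, -0.001], 1],
    [[0.002, -0.002, 0.008], [0.002, 0.004, -0.002], 1],
    [[0.002, -0.001, 0.007], [0.001, 0.003, -0.001], 1],
    [[0.001, -0.001, 0.007], [0.001, 0.004, -0.001], 1],
    [[0.002, -0.001, 0.007], [0.001, 0.004, -0.001], 1],
    [[0, 0, 0], [0, 0, 0], 1],
  ],
)

```text
clock: 10.65
position: [0.6182, -0.1347, 0.0686]
ee_rot: [0.955, -0.02, 0.297, 0.007]
ft_force: [-0.5, -0.1, 0.8]
grip_width: 0.997
grasp_force: 0.0
```

Run:
```python
from h import *
from workcell import manip,vision
o=manip.get_obs(); print({k:np.round(o[k],3).tolist() for k in("clock","joint_pos","position","ee_rot","ft_force")})
J=np.load("jar.npy")+C.apply([-.002,0,0]);print(at(J,jarR(.6),.019))
```

```text
{'clock': 10.65, 'joint_pos': [0.933, 0.312, -0.807, 2.11, 0.541, 0.242, -1.883], 'position': [0.618, -0.135, 0.069], 'ee_rot': [0.955, -0.02, 0.297, 0.007], 'ft_force': [-0.495, -0.149, 0.755]}
[ 0.61798157 -0.13393056  0.06731862]
```

Emit:
move_arm(
  motion=[
    [[0, 0, 0], [0, 0, 0], -1],
    [[0, 0, 0], [0, 0, 0], -1],
    [[0, 0, 0], [0, 0, 0], -1],
    [[0, 0, 0], [0, 0, 0], -1],
    [[0, 0, 0], [0, 0, 0], -1],
    [[0, 0, 0], [0, 0, 0], -1],
  ],
  newtons=40,
)

```text
clock: 11.25
position: [0.6183, -0.1342, 0.0687]
ee_rot: [0.955, -0.02, 0.297, 0.007]
ft_force: [-1.5, -1.4, 3.3]
grip_width: 0.464
grasp_force: 39.9
```

Run:
```python
from h import *
from workcell import manip
o=manip.get_obs(); print({k:np.round(o[k],3).tolist() for k in("position","ft_force","grip_width","grasp_force")})
R=Ro.from_quat(o["ee_rot"])
plan([(at(o["position"],R,-.15),R,-1,12)])
```

```text
{'position': [0.618, -0.134, 0.069], 'ft_force': [-1.454, -1.395, 3.333], 'grip_width': 0.464, 'grasp_force': 39.922}
[[[0,0,-0.017],[0,0,0],-1],[[0,0,-0.016],[0,0,0],-1],[[0,0,-0.017],[0,0,0],-1],[[0,0,-0.017],[0,0,0],-1],[[0,0,-0.016],[0,0,0],-1],[[0,0,-0.017],[0,0,0],-1],[[0,0,-0.017],[0,0,0],-1],[[0,0,-0.016],[0,0,0],-1],[[0,0,-0.017],[0,0,0],-1],[[0,0,-0.017],[0,0,0],-1],[[0,0,-0.016],[0,0,0],-1],[[0,0,-0.017],[0,0,0],-1]]
```

Width 39.4 mm: the jar is held. Lifting along the fingers.

Emit:
move_arm(
  motion=[
    [[0, 0, -0.008], [0, 0, 0], -1],
    [[0, 0, -0.012], [0, 0, 0], -1],
    [[0, 0, -0.014], [0, 0, 0], -1],
    [[0, 0, -0.014], [0, 0, 0], -1],
    [[0, 0, -0.014], [0, 0, 0], -1],
    [[0, 0, -0.014], [0, 0, 0], -1],
    [[0, 0, -0.014], [0, 0, 0], -1],
    [[0, 0, -0.014], [0, 0, 0], -1],
    [[0, 0, -0.014], [0, 0, 0], -1],
    [[0, 0, -0.014], [0, 0, 0], -1],
    [[0, 0, -0.014], [0, 0, 0], -1],
    [[0, 0, -0.014], [0, 0, 0], -1],
  ],
)

```text
clock: 12.45
position: [0.55, -0.1327, 0.1618]
ee_rot: [0.956, -0.022, 0.293, 0.007]
ft_force: [-1.0, -0.3, -2.5]
grip_width: 0.464
grasp_force: 40.6
```

Run:
```python
from h import *
from workcell import manip
o=manip.get_obs(); print({k:np.round(o[k],3).tolist() for k in("clock","joint_pos","position","ee_rot","ft_force","grip_width","grasp_force")})
print(C.inv().apply(o["position"]-ORG))
```

```text
{'clock': 12.45, 'joint_pos': [1.67, -0.139, -1.347, 2.165, -0.597, 0.489, -0.873], 'position': [0.55, -0.133, 0.162], 'ee_rot': [0.956, -0.022, 0.293, 0.007], 'ft_force': [-1.005, -0.267, -2.518], 'grip_width': 0.464, 'grasp_force': 40.618}
[-0.10440309  0.09155179  0.161781  ]
```

Run:
```python
from h import *
J=np.load("jar.npy")+C.apply([-.002,0,0]); J[2]=.012
off=jarR(.6).inv().apply(J-np.array([.6183,-.1342,.0687])); np.save("off.npy",off); print(off)
def T(x,y,z,yaw): R=jarR(.6,yaw); return np.array([x,y,z])-R.apply(off),R
plan([(*T(.46,-.13,.15,.0),-1,5),(*T(.44,.08,.15,.4),-1,10),(*T(.46,.314,.12,.75),-1,9)])
```

```text
[-0.0411413  -0.00025616  0.04055305]
[[[-0.011,0,-0.022],[0.001,0.001,-0.001],-1],[[-0.01,0.001,-0.021],[0,0.002,-0.001],-1],[[-0.011,0,-0.022],[0.001,0.001,0],-1],[[-0.011,0.001,-0.022],[0.001,0.002,-0.001],-1],[[-0.011,0,-0.022],[0.001,0.001,-0.001],-1],[[-0.003,-0.028,-0.002],[0.029,0,-0.042],-1],[[-0.002,-0.029,-0.002],[0.028,0,-0.042],-1],[[-0.002,-0.029,-0.001],[0.029,0,-0.042],-1],[[0,-0.028,0],[0.029,0,-0.042],-1],[[0.001,-0.029,0.001],[0.029,0,-0.042],-1],[[0.001,-0.029,0.001],[0.028,0,-0.042],-1],[[0.003,-0.028,0.001],[0.029,0,-0.042],-1]]
[[[0.003,-0.029,0.003],[0.029,0,-0.042],-1],[[0.004,-0.028,0.003],[0.028,0,-0.042],-1],[[0.006,-0.028,0.003],[0.029,0,-0.042],-1],[[0.01,-0.032,0.012],[0.028,0,-0.041],-1],[[0.01,-0.031,0.013],[0.028,0,-0.041],-1],[[0.012,-0.031,0.013],[0.028,0,-0.041],-1],[[0.013,-0.03,0.015],[0.028,0,-0.041],-1],[[0.014,-0.029,0.014],[0.028,0,-0.041],-1],[[0.014,-0.029,0.016],[0.028,0,-0.041],-1],[[0.016,-0.028,0.016],[0.028,0,-0.04],-1],[[0.016,-0.026,0.016],[0.028,0,-0.041],-1],[[0.017,-0.026,0.018],[0.028,0,-0.041],-1]]
```

Emit:
move_arm(
  motion=[
    [[-0.011, 0, -0.022], [0.001, 0.001, -0.001], -1],
    [[-0.01, 0.001, -0.021], [0, 0.002, -0.001], -1],
    [[-0.011, 0, -0.022], [0.001, 0.001, 0], -1],
    [[-0.011, 0.001, -0.022], [0.001, 0.002, -0.001], -1],
    [[-0.011, 0, -0.022], [0.001, 0.001, -0.001], -1],
    [[-0.003, -0.028, -0.002], [0.029, 0, -0.042], -1],
    [[-0.002, -0.029, -0.002], [0.028, 0, -0.042], -1],
    [[-0.002, -0.029, -0.001], [0.029, 0, -0.042], -1],
    [[0, -0.028, 0], [0.029, 0, -0.042], -1],
    [[0.001, -0.029, 0.001], [0.029, 0, -0.042], -1],
    [[0.001, -0.029, 0.001], [0.028, 0, -0.042], -1],
    [[0.003, -0.028, 0.001], [0.029, 0, -0.042], -1],
  ],
)

```text
clock: 13.65
position: [0.4567, 0.0208, 0.2069]
ee_rot: [0.948, 0.116, 0.293, -0.035]
ft_force: [-0.2, -0.2, -0.1]
grip_width: 0.462
grasp_force: 40.5
```

Run:
```python
from h import *
from workcell import manip
o=manip.get_obs(); print({k:np.round(o[k],3).tolist() for k in("clock","joint_pos","position","ee_rot","ft_force","grip_width","grasp_force")})
off=np.load("off.npy")
R=Ro.from_quat(o["ee_rot"]);print("jar",o["position"]+R.apply(off),"lean",np.arccos(-R.as_matrix()[2,2]))
def T(x,y,z,yaw): R=jarR(.6,yaw); return np.array([x,y,z])-R.apply(off),R
plan([(*T(.46,.314,.10,.75),-1,12)])
```

```text
{'clock': 13.65, 'joint_pos': [0.794, -0.494, -0.658, 2.344, -0.765, 0.742, -0.758], 'position': [0.457, 0.021, 0.207], 'ee_rot': [0.948, 0.116, 0.293, -0.035], 'ft_force': [-0.245, -0.215, -0.118], 'grip_width': 0.462, 'grasp_force': 40.518}
jar [0.4458253  0.01829252 0.1501712 ] lean 0.599206925461989
[[[0.005,-0.032,0.01],[0.028,0,-0.041],-1],[[0.005,-0.032,0.01],[0.028,0,-0.041],-1],[[0.007,-0.031,0.012],[0.028,0,-0.04],-1],[[0.007,-0.031,0.011],[0.028,0,-0.041],-1],[[0.009,-0.03,0.013],[0.028,0.001,-0.041],-1],[[0.009,-0.03,0.013],[0.028,0,-0.041],-1],[[0.011,-0.029,0.014],[0.028,0,-0.041],-1],[[0.011,-0.028,0.015],[0.028,0,-0.04],-1],[[0.012,-0.028,0.015],[0.028,0,-0.041],-1],[[0.014,-0.027,0.016],[0.028,0,-0.041],-1],[[0.014,-0.026,0.016],[0.028,0,-0.041],-1],[[0.014,-0.025,0.017],[0.028,0,-0.041],-1]]
```

Emit:
move_arm(
  motion=[
    [[0.005, -0.032, 0.01], [0.028, 0, -0.041], -1],
    [[0.005, -0.032, 0.01], [0.028, 0, -0.041], -1],
    [[0.007, -0.031, 0.012], [0.028, 0, -0.04], -1],
    [[0.007, -0.031, 0.011], [0.028, 0, -0.041], -1],
    [[0.009, -0.03, 0.013], [0.028, 0.001, -0.041], -1],
    [[0.009, -0.03, 0.013], [0.028, 0, -0.041], -1],
    [[0.011, -0.029, 0.014], [0.028, 0, -0.041], -1],
    [[0.011, -0.028, 0.015], [0.028, 0, -0.04], -1],
    [[0.012, -0.028, 0.015], [0.028, 0, -0.041], -1],
    [[0.014, -0.027, 0.016], [0.028, 0, -0.041], -1],
    [[0.014, -0.026, 0.016], [0.028, 0, -0.041], -1],
    [[0.014, -0.025, 0.017], [0.028, 0, -0.041], -1],
  ],
)

```text
clock: 14.85
position: [0.4692, 0.3211, 0.1567]
ee_rot: [0.896, 0.332, 0.277, -0.102]
ft_force: [-0.0, -0.3, -2.4]
grip_width: 0.465
grasp_force: 40.4
```

Run:
```python
from h import *
from workcell import manip,vision
o=manip.get_obs(); print({k:np.round(o[k],3).tolist() for k in("clock","joint_pos","position","ee_rot","ft_force","grip_width","grasp_force")})
off=np.load("off.npy")
R=Ro.from_quat(o["ee_rot"]);print("jar",o["position"]+R.apply(off),"lean",np.arccos(-R.as_matrix()[2,2]))
c=vision.camera("top");cv2.imwrite(f"pics/top6.png",c["pixels"][:,:,::-1])
def T(x,y,z,yaw): R=jarR(.6,yaw); return np.array([x,y,z])-R.apply(off),R
plan([(*T(.46,.314,.03,.75),-1,6),(*T(.46,.314,.006,.75),-1,5)])
```

```text
{'clock': 14.85, 'joint_pos': [0.885, -0.178, -1.419, 2.177, -0.591, 0.45, -0.98], 'position': [0.469, 0.321, 0.157], 'ee_rot': [0.896, 0.332, 0.277, -0.102], 'ft_force': [-0.025, -0.303, -2.379], 'grip_width': 0.465, 'grasp_force': 40.449}
jar [0.46069078 0.31403054 0.10003351] lean 0.6005042797339833
[[[-0.009,0.001,0.013],[-0.001,0,0.001],-1],[[-0.01,0.001,0.012],[-0.001,-0.001,0.002],-1],[[-0.009,0.001,0.013],[-0.001,0,0.001],-1],[[-0.009,0.001,0.012],[-0.001,-0.001,0.002],-1],[[-0.01,0,0.013],[-0.001,0,0.001],-1],[[-0.009,0.001,0.012],[-0.001,0,0.002],-1],[[-0.004,0,0.005],[0,0,0],-1],[[-0.003,0,0.006],[0,0,0],-1],[[-0.004,0,0.005],[0,0,0],-1],[[-0.004,0,0.005],[0,0,0],-1],[[-0.003,0,0.006],[0,0,0],-1]]
```

View pics/top6.png

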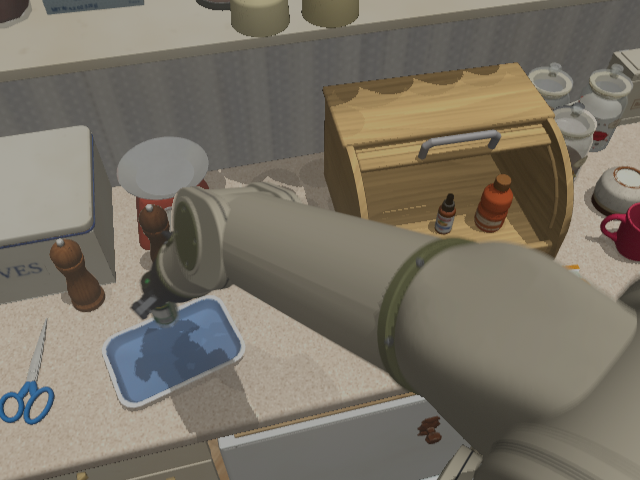

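Emit:
move_arm(
  motion=[
    [[-0.009, 0.001, 0.013], [-0.001, 0, 0.001], -1],
    [[-0.01, 0.001, 0.012], [-0.001, 0, 0.002], -1],
    [[-0.009, 0.001, 0.013], [-0.001, 0, 0.001], -1],
    [[-0.009, 0.001, 0.012], [-0.001, 0, 0.002], -1],
    [[-0.01, 0, 0.013], [-0.001, 0, 0.001], -1],
    [[-0.009, 0.001, 0.012], [-0.001, 0, 0.002], -1],
    [[-0.004, 0, 0.005], [0, 0, 0], -1],
    [[-0.003, 0, 0.006], [0, 0, 0], -1],
    [[-0.004, 0, 0.005], [0, 0, 0], -1],
    [[0, 0, 0], [0, 0, 0], -1],
  ],
)

```text
clock: 15.9
position: [0.4691, 0.3132, 0.0765]
ee_rot: [0.898, 0.327, 0.276, -0.099]
ft_force: [-0.2, -0.1, -1.1]
grip_width: 0.468
grasp_force: 40.8
```

Run:
```python
from h import *
from workcell import manip,vision
o=manip.get_obs(); print({k:np.round(o[k],3).tolist() for k in("clock","joint_pos","position","ee_rot","ft_force","grip_width","grasp_force")})
off=np.load("off.npy")
R=Ro.from_quat(o["ee_rot"]);j=o["position"]+R.apply(off);print("jar",j,"lean",np.arccos(-R.as_matrix()[2,2]))
def T(x,y,z,yaw): R=jarR(.6,yaw); return np.array([x,y,z])-R.apply(off),R
plan([(*T(.46,.314,.0045,.75),-1,4)])
```

```text
{'clock': 15.9, 'joint_pos': [0.373, 0.16, -1.045, 2.258, 0.455, 0.227, -1.912], 'position': [0.469, 0.313, 0.077], 'ee_rot': [0.898, 0.327, 0.276, -0.099], 'ft_force': [-0.172, -0.079, -1.108], 'grip_width': 0.468, 'grasp_force': 40.845}
jar [0.46030593 0.30603545 0.01985815] lean 0.5951828574284925
[[[-0.002,-0.002,0.005],[0.003,0.002,-0.003],-1],[[-0.001,-0.002,0.005],[0.002,0.001,-0.002],-1],[[-0.002,-0.002,0.005],[0.003,0.002,-0.003],-1],[[-0.001,-0.002,0.005],[0.002,0.001,-0.003],-1]]
```

Emit:
move_arm(
  motion=[
    [[-0.002, -0.001, 0.005], [0.003, 0.002, -0.003], -1],
    [[-0.001, -0.001, 0.005], [0.002, 0.001, -0.002], -1],
    [[-0.002, -0.001, 0.005], [0.003, 0.002, -0.003], -1],
    [[-0.002, 0, 0.004], [0.002, 0.001, -0.003], -1],
    [[0, 0, 0], [0, 0, 0], -1],
  ],
)

```text
clock: 16.4
position: [0.471, 0.3174, 0.0623]
ee_rot: [0.896, 0.331, 0.278, -0.103]
ft_force: [-0.8, 0.4, -0.7]
grip_width: 0.463
grasp_force: 40.8
```

Run:
```python
from h import *
from workcell import manip,vision
o=manip.get_obs(); print({k:np.round(o[k],3).tolist() for k in("clock","joint_pos","position","ee_rot","ft_force","grip_width","grasp_force")})
off=np.load("off.npy")
R=Ro.from_quat(o["ee_rot"]);j=o["position"]+R.apply(off);print("jar",j,"lean",np.arccos(-R.as_matrix()[2,2]))
```

```text
{'clock': 16.4, 'joint_pos': [0.252, 0.189, -0.929, 2.264, 0.573, 0.189, -2.016], 'position': [0.471, 0.317, 0.062], 'ee_rot': [0.896, 0.331, 0.278, -0.103], 'ft_force': [-0.828, 0.446, -0.69], 'grip_width': 0.463, 'grasp_force': 40.843}
jar [0.46248544 0.3104203  0.00561151] lean 0.6009373384853862
```

Emit:
move_arm(
  motion=[
    [[-0.001, 0, 0.002], [0, 0, 0], -1],
    [[-0.001, 0, 0.001], [0, 0, 0], -1],
    [[0, 0, 0], [0, 0, 0], -1],
  ],
)

```text
clock: 16.7
position: [0.4715, 0.3177, 0.0602]
ee_rot: [0.896, 0.331, 0.278, -0.103]
ft_force: [-0.5, -1.3, 1.3]
grip_width: 0.461
grasp_force: 41.2
```

Emit:
move_arm(
  motion=[
    [[-0.001, 0, 0.001], [0, 0, 0], -1],
    [[0, 0, 0], [0, 0, 0], -1],
  ],
)

```text
clock: 16.9
position: [0.472, 0.3181, 0.0601]
ee_rot: [0.895, 0.331, 0.279, -0.103]
ft_force: [-4.8, -4.3, 12.9]
grip_width: 0.465
grasp_force: 41.9
```

Emit:
move_arm(
  motion=[
    [[0, 0, 0], [0, 0, 0], 0.2],
    [[0, 0, 0], [0, 0, 0], 0.5],
    [[0, 0, 0], [0, 0, 0], 0.5],
    [[0, 0, 0], [0, 0, 0], 0.5],
    [[0, 0, -0.02], [0, 0, 0], 0.5],
    [[0, 0, -0.02], [0, 0, 0], 0.5],
    [[0, 0, -0.025], [0, 0, 0], 0.5],
    [[0, 0, -0.03], [0, 0, 0], 0.5],
    [[0, 0, -0.03], [0, 0, 0], 0.5],
    [[0, 0, -0.03], [0, 0, 0], 0.5],
    [[0, 0, -0.02], [0, 0, 0], 0.5],
    [[0, 0, 0], [0, 0, 0], 0.5],
  ],
)

```text
clock: 18.1
position: [0.4347, 0.2742, 0.1212]
ee_rot: [0.903, 0.328, 0.265, -0.087]
ft_force: [-0.4, -0.4, -0.6]
grip_width: 0.754
grasp_force: 0.0
```

Run:
```python
from h import *
from workcell import manip,vision
o=manip.get_obs(); print({k:np.round(o[k],3).tolist() for k in("clock","joint_pos","position","ee_rot","ft_force","grip_width","grasp_force")})
c=vision.camera("scene");cv2.imwrite(f"pics/scene7.png",c["pixels"][:,:,::-1])
```

```text
{'clock': 18.1, 'joint_pos': [0.596, -0.203, -1.127, 2.307, -0.603, 0.413, -0.956], 'position': [0.435, 0.274, 0.121], 'ee_rot': [0.903, 0.328, 0.265, -0.087], 'ft_force': [-0.431, -0.377, -0.634], 'grip_width': 0.754, 'grasp_force': 0.0}
```

View pics/scene7.png

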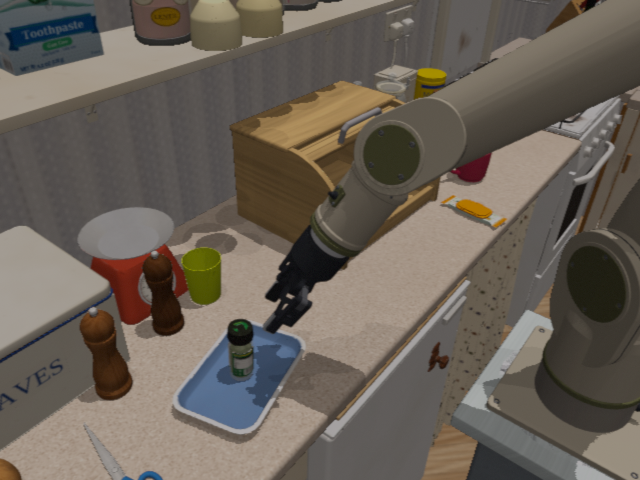

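Run:
```python
from h import *
R=barR(1.1);b=pull(1.396);print(b)
plan([(np.array([.42,.24,.28]),jarR(.6,.75),.3,6),(np.array([.45,-.08,.36]),barR(1.1),-.2,15),(at(b,R,-.08),R,-.2,7)])
```

```text
[ 0.60427862 -0.22659976  0.24909695]
[[[0.013,0.004,-0.034],[0.005,0.008,-0.001],0.3],[[0.013,0.005,-0.034],[0.005,0.007,-0.001],0.3],[[0.013,0.004,-0.033],[0.005,0.008,-0.001],0.3],[[0.013,0.004,-0.034],[0.005,0.007,-0.001],0.3],[[0.014,0.004,-0.034],[0.005,0.008,-0.001],0.3],[[0.013,0.004,-0.033],[0.005,0.007,-0.001],0.3],[[-0.01,0.023,-0.015],[-0.016,-0.031,-0.077],-0.2],[[-0.011,0.023,-0.015],[-0.016,-0.031,-0.077],-0.2],[[-0.013,0.023,-0.014],[-0.016,-0.031,-0.076],-0.2],[[-0.015,0.021,-0.013],[-0.015,-0.03,-0.077],-0.2],[[-0.016,0.021,-0.013],[-0.016,-0.031,-0.077],-0.2],[[-0.018,0.02,-0.012],[-0.016,-0.031,-0.077],-0.2]]
[[[-0.019,0.019,-0.012],[-0.016,-0.031,-0.076],-0.2],[[-0.021,0.018,-0.011],[-0.016,-0.031,-0.077],-0.2],[[-0.022,0.017,-0.01],[-0.016,-0.031,-0.077],-0.2],[[-0.023,0.015,-0.009],[-0.015,-0.031,-0.077],-0.2],[[-0.024,0.015,-0.008],[-0.016,-0.031,-0.076],-0.2],[[-0.026,0.012,-0.008],[-0.016,-0.031,-0.077],-0.2],[[-0.026,0.012,-0.007],[-0.016,-0.03,-0.077],-0.2],[[-0.027,0.01,-0.006],[-0.016,-0.031,-0.077],-0.2],[[-0.028,0.008,-0.005],[-0.016,-0.031,-0.076],-0.2],[[-0.027,0.018,0.017],[0,0,0],-0.2],[[-0.026,0.017,0.018],[0,0,0],-0.2],[[-0.027,0.018,0.017],[0,0,0],-0.2]]
[[[-0.027,0.017,0.017],[0,0,0],-0.2],[[-0.026,0.018,0.018],[0,0,0],-0.2],[[-0.027,0.018,0.017],[0,0,0],-0.2],[[-0.027,0.017,0.017],[0,0,0],-0.2]]
```

Emit:
move_arm(
  motion=[
    [[0.013, 0.004, -0.034], [0.005, 0.008, -0.001], 0.3],
    [[0.013, 0.005, -0.034], [0.005, 0.007, -0.001], 0.3],
    [[0.013, 0.004, -0.033], [0.005, 0.008, -0.001], 0.3],
    [[0.013, 0.004, -0.034], [0.005, 0.007, -0.001], 0.3],
    [[0.014, 0.004, -0.034], [0.005, 0.008, -0.001], 0.3],
    [[0.013, 0.004, -0.033], [0.005, 0.007, -0.001], 0.3],
    [[-0.01, 0.023, -0.015], [-0.016, -0.031, -0.077], -0.2],
    [[-0.011, 0.023, -0.015], [-0.016, -0.031, -0.077], -0.2],
    [[-0.013, 0.023, -0.014], [-0.016, -0.031, -0.076], -0.2],
    [[-0.015, 0.021, -0.013], [-0.015, -0.03, -0.077], -0.2],
    [[-0.016, 0.021, -0.013], [-0.016, -0.031, -0.077], -0.2],
    [[-0.018, 0.02, -0.012], [-0.016, -0.031, -0.077], -0.2],
  ],
)

```text
clock: 19.35
position: [0.4326, 0.1103, 0.3094]
ee_rot: [0.843, 0.484, 0.235, 0.007]
ft_force: [-0.4, -0.0, -0.6]
grip_width: 0.399
grasp_force: 0.0
```

Run:
```python
from h import *
from workcell import manip,vision
o=manip.get_obs(); print({k:np.round(o[k],3).tolist() for k in("clock","joint_pos","position","ee_rot","ft_force","grip_width","grasp_force")})
R=barR(1.1);b=pull(1.396)
plan([(np.array([.45,-.08,.36]),barR(1.1),-.2,9),(at(b,R,-.08),R,-.2,7)])
```

```text
{'clock': 19.35, 'joint_pos': [0.376, -0.461, -0.451, 2.095, -0.441, 1.054, -0.465], 'position': [0.433, 0.11, 0.309], 'ee_rot': [0.843, 0.484, 0.235, 0.007], 'ft_force': [-0.428, -0.04, -0.56], 'grip_width': 0.399, 'grasp_force': 0.0}
[[[-0.019,0.019,-0.012],[-0.016,-0.03,-0.077],-0.2],[[-0.021,0.018,-0.011],[-0.017,-0.031,-0.076],-0.2],[[-0.021,0.016,-0.01],[-0.016,-0.03,-0.077],-0.2],[[-0.023,0.016,-0.01],[-0.016,-0.03,-0.076],-0.2],[[-0.024,0.014,-0.008],[-0.017,-0.031,-0.077],-0.2],[[-0.025,0.013,-0.008],[-0.016,-0.03,-0.076],-0.2],[[-0.026,0.011,-0.008],[-0.017,-0.03,-0.077],-0.2],[[-0.027,0.01,-0.006],[-0.016,-0.031,-0.076],-0.2],[[-0.028,0.008,-0.006],[-0.016,-0.03,-0.077],-0.2],[[-0.027,0.018,0.017],[0,0,0],-0.2],[[-0.026,0.017,0.018],[0,0,0],-0.2],[[-0.027,0.018,0.017],[0,0,0],-0.2]]
[[[-0.027,0.018,0.018],[0,0,0],-0.2],[[-0.026,0.017,0.017],[0,0,0],-0.2],[[-0.027,0.018,0.018],[0,0,0],-0.2],[[-0.027,0.018,0.017],[0,0,0],-0.2]]
```

Emit:
move_arm(
  motion=[
    [[-0.019, 0.019, -0.012], [-0.016, -0.03, -0.077], -0.2],
    [[-0.021, 0.018, -0.011], [-0.017, -0.031, -0.076], -0.2],
    [[-0.021, 0.016, -0.01], [-0.016, -0.03, -0.077], -0.2],
    [[-0.023, 0.016, -0.01], [-0.016, -0.03, -0.076], -0.2],
    [[-0.024, 0.014, -0.008], [-0.017, -0.031, -0.077], -0.2],
    [[-0.025, 0.013, -0.008], [-0.016, -0.03, -0.076], -0.2],
    [[-0.026, 0.011, -0.008], [-0.017, -0.03, -0.077], -0.2],
    [[-0.027, 0.01, -0.006], [-0.016, -0.031, -0.076], -0.2],
    [[-0.028, 0.008, -0.006], [-0.016, -0.03, -0.077], -0.2],
    [[-0.027, 0.018, 0.017], [0, 0, 0], -0.2],
    [[-0.026, 0.017, 0.018], [0, 0, 0], -0.2],
    [[-0.027, 0.018, 0.017], [0, 0, 0], -0.2],
  ],
)

```text
clock: 20.55
position: [0.5007, -0.1424, 0.3416]
ee_rot: [0.702, 0.673, 0.162, 0.167]
ft_force: [0.6, -0.3, 0.1]
grip_width: 0.4
grasp_force: 0.0
```

Emit:
move_arm(
  motion=[
    [[-0.027, 0.018, 0.018], [0, 0, 0], -0.2],
    [[-0.026, 0.017, 0.017], [0, 0, 0], -0.2],
    [[-0.027, 0.018, 0.018], [0, 0, 0], -0.2],
    [[-0.027, 0.018, 0.017], [0, 0, 0], -0.2],
    [[0, 0, 0], [0, 0, 0], -0.2],
  ],
)

```text
clock: 21.05
position: [0.5685, -0.2269, 0.3167]
ee_rot: [0.703, 0.672, 0.161, 0.166]
ft_force: [0.2, 0.4, -0.1]
grip_width: 0.4
grasp_force: 0.0
```

Run:
```python
from h import *
from workcell import manip,vision
o=manip.get_obs(); print({k:np.round(o[k],3).tolist() for k in("clock","joint_pos","position","ee_rot","ft_force","grip_width","grasp_force")})
R=barR(1.1);b=pull(1.396); b=b+C.apply([-.001,0,.001])
print(at(b,R,-.08),R.as_quat())
plan([(at(b,R,.012),R,-.2,7)])
# bar seen in the wrist view
W=vision.camera("wrist"); hsv=cv2.cvtColor(W["pixels"],cv2.COLOR_RGB2HSV)
k=cv2.morphologyEx(cv2.inRange(hsv,(0,0,70),(180,35,220)),cv2.MORPH_OPEN,np.ones((3,3)))
N,l,st,ce=cv2.connectedComponentsWithStats(k)
v=W["R"]@b+W["t"];th=np.arctan2(np.hypot(v[0],v[1]),v[2]);u=v[:2]/np.hypot(v[0],v[1])*th*W["fx"]+[W["cx"],W["cy"]]
print("pred px",u)
r=int(u[1])
for i in range(1,N):
  xs=np.where(l[r]==i)[0]
  if st[i][4]>800 and len(xs): print(st[i],xs.min(),xs.max())
cv2.imwrite("pics/wrist8.png",W["pixels"][:,:,::-1])
```

```text
{'clock': 21.05, 'joint_pos': [0.421, -0.033, -0.027, 1.775, -0.194, 0.967, 0.424], 'position': [0.569, -0.227, 0.317], 'ee_rot': [0.703, 0.672, 0.161, 0.166], 'ft_force': [0.167, 0.404, -0.125], 'grip_width': 0.4, 'grasp_force': 0.0}
[ 0.56702226 -0.22507139  0.32139354] [0.70155633 0.67336646 0.1615034  0.16826459]
[[[0,0,0.017],[-0.001,0,-0.001],-0.2],[[0.001,0,0.016],[0,-0.001,-0.001],-0.2],[[0,0.001,0.017],[-0.001,0,-0.001],-0.2],[[0,0,0.016],[-0.001,0,-0.001],-0.2],[[0.001,0,0.017],[0,-0.001,0],-0.2],[[0,0,0.017],[-0.001,0,-0.001],-0.2],[[0,0,0.016],[0,0,-0.001],-0.2]]
pred px [325.72888259 256.25884971]
[  482     0   158   446 56553] 502 639
[    0   107   167   257 18722] 113 146
[ 300  138   32  207 4408] 311 331
```

Emit:
move_arm(
  motion=[
    [[0, 0, 0.017], [0, 0, -0.001], -0.2],
    [[0, 0, 0.016], [0, 0, -0.001], -0.2],
    [[0, 0, 0.017], [-0.001, 0, -0.001], -0.2],
    [[0, 0, 0.016], [-0.001, 0, 0], -0.2],
    [[0, 0, 0.017], [0, 0, 0], -0.2],
    [[0, 0, 0.017], [0, 0, 0], -0.2],
    [[0, 0, 0.016], [0, 0, 0], -0.2],
    [[0, 0, 0], [0, 0, 0], -0.2],
  ],
)

```text
clock: 21.9
position: [0.6072, -0.2247, 0.2409]
ee_rot: [0.701, 0.674, 0.164, 0.167]
ft_force: [0.9, 0.7, -0.4]
grip_width: 0.4
grasp_force: 0.0
```

Emit:
move_arm(
  motion=[
    [[0, 0, 0], [0, 0, 0], -1],
    [[0, 0, 0], [0, 0, 0], -1],
    [[0, 0, 0], [0, 0, 0], -1],
    [[0, 0, 0], [0, 0, 0], -1],
    [[0, 0, 0], [0, 0, 0], -1],
  ],
  newtons=30,
)

```text
clock: 22.4
position: [0.6053, -0.2253, 0.2424]
ee_rot: [0.701, 0.674, 0.163, 0.166]
ft_force: [-10.3, 2.3, -0.1]
grip_width: 0.149
grasp_force: 29.6
```

Run:
```python
from h import *
from workcell import manip
o=manip.get_obs(); print({k:np.round(o[k],3).tolist() for k in("clock","joint_pos","position","ee_rot","ft_force","grip_width","grasp_force")})
R=Ro.from_quat(o["ee_rot"]); off=o["position"]-pull(1.396); print(off)
plan([(pull(q)+off,R,-1,1) for q in np.arange(1.316,-.01,-.08)])
```

```text
{'clock': 22.4, 'joint_pos': [0.402, 0.079, -0.039, 1.818, -0.202, 0.807, 0.431], 'position': [0.605, -0.225, 0.242], 'ee_rot': [0.701, 0.674, 0.163, 0.166], 'ft_force': [-10.329, 2.272, -0.086], 'grip_width': 0.149, 'grasp_force': 29.552}
[ 0.00102956  0.00133741 -0.00674028]
[[[0,-0.019,-0.003],[0,0,0],-1],[[0,-0.02,-0.002],[0,0,0],-1],[[0,-0.02,-0.001],[0,0,0],-1],[[0,-0.019,0.002],[0,0,0],-1],[[0,-0.02,0.002],[0,0,0],-1],[[0,-0.019,0.005],[0,0,0],-1],[[0,-0.019,0.006],[0,0,0],-1],[[0,-0.018,0.007],[0,0,0],-1],[[0,-0.018,0.009],[0,0,0],-1],[[0,-0.017,0.01],[0,0,0],-1],[[0,-0.016,0.011],[0,0,0],-1],[[0,-0.015,0.013],[0,0,0],-1]]
[[[0,-0.014,0.014],[0,0,0],-1],[[-0.001,-0.013,0.015],[0,0,0],-1],[[0,-0.011,0.016],[0,0,0],-1],[[0,-0.011,0.017],[0,0,0],-1],[[0,-0.009,0.018],[0,0,0],-1]]
```

Emit:
move_arm(
  motion=[
    [[0, -0.019, -0.003], [0, 0, 0], -1],
    [[0, -0.02, -0.002], [0, 0, 0], -1],
    [[0, -0.02, -0.001], [0, 0, 0], -1],
    [[0, -0.019, 0.002], [0, 0, 0], -1],
    [[0, -0.02, 0.002], [0, 0, 0], -1],
    [[0, -0.019, 0.005], [0, 0, 0], -1],
  ],
)

```text
clock: 23.0
position: [0.5317, -0.2227, 0.2049]
ee_rot: [0.7, 0.673, 0.166, 0.171]
ft_force: [-3.1, 2.1, 11.5]
grip_width: 0.144
grasp_force: 31.6
```

```bash
cat > st.py <<'E'
from h import *
from workcell import manip
o=manip.get_obs(); print({k:np.round(o[k],3).tolist() for k in("clock","joint_pos","position","ee_rot","ft_force","grip_width","grasp_force")})
off=np.array([.001,.0013,-.0067]); b=C.inv().apply(o["position"]-off-ORG); q=np.arctan2(b[2]-.07,-b[0])+.0785
print(b,np.hypot(b[0],b[2]-.07),q)
R=barR(1.1)
plan([(pull(s)+off,R,-1,1) for s in np.arange(q-.08,-.03,-.08)])
E
python3 st.py
```

```text
{'clock': 23.0, 'joint_pos': [0.442, -0.042, -0.021, 2.027, -0.267, 0.724, 0.543], 'position': [0.532, -0.223, 0.205], 'ee_rot': [0.7, 0.673, 0.166, 0.171], 'ft_force': [-3.077, 2.135, 11.536], 'grip_width': 0.144, 'grasp_force': 31.634}
[-0.12001445 -0.00044679  0.21157841] 0.18560148729618214 0.9461454977694
[[[0.001,-0.019,0.006],[0.013,-0.003,0.001],-1],[[0,-0.018,0.007],[0,0,0],-1],[[0,-0.018,0.008],[0,0,0],-1],[[0,-0.017,0.01],[0,0,0],-1],[[0,-0.017,0.011],[0,0,0],-1],[[0,-0.015,0.012],[0,0,0],-1],[[0,-0.015,0.013],[0,0,0],-1],[[0,-0.013,0.015],[0,0,0],-1],[[0,-0.012,0.016],[0,0,0],-1],[[0,-0.011,0.016],[0,0,0],-1],[[0,-0.009,0.018],[0,0,0],-1],[[0,-0.008,0.018],[0,0,0],-1]]
```

Emit:
move_arm(
  motion=[
    [[0.001, -0.019, 0.006], [0.013, -0.003, 0.001], -1],
    [[0, -0.018, 0.007], [0, 0, 0], -1],
    [[0, -0.018, 0.008], [0, 0, 0], -1],
    [[0, -0.017, 0.01], [0, 0, 0], -1],
    [[0, -0.017, 0.011], [0, 0, 0], -1],
    [[0, -0.015, 0.012], [0, 0, 0], -1],
    [[0, -0.015, 0.013], [0, 0, 0], -1],
    [[0, -0.013, 0.015], [0, 0, 0], -1],
  ],
)

```text
clock: 23.8
position: [0.4701, -0.2199, 0.1022]
ee_rot: [0.702, 0.673, 0.16, 0.167]
ft_force: [3.4, -5.8, 2.2]
grip_width: 0.144
grasp_force: 30.9
```

```bash
python3 st.py
```

```text
{'clock': 23.8, 'joint_pos': [0.46, -0.024, 0.014, 2.249, -0.388, 0.52, 0.732], 'position': [0.47, -0.22, 0.102], 'ee_rot': [0.702, 0.673, 0.16, 0.167], 'ft_force': [3.36, -5.762, 2.214], 'grip_width': 0.144, 'grasp_force': 30.899}
[-1.81687226e-01 -1.79033883e-04  1.08860924e-01] 0.18579671559830893 0.2892141374251597
[[[0,-0.011,0.017],[-0.005,0.001,-0.001],-1],[[0,-0.01,0.016],[0,0,0],-1],[[0,-0.01,0.018],[0,0,0],-1]]
```

Emit:
move_arm(
  motion=[
    [[0, -0.011, 0.017], [-0.005, 0, 0], -1],
    [[0, -0.01, 0.016], [0, 0, 0], -1],
    [[0, -0.009, 0.018], [0, 0, 0], -1],
    [[0, -0.005, 0.012], [0, 0, 0], -1],
    [[0, 0, 0.002], [0, 0, 0], -1],
    [[0, 0, 0], [0, 0, 0], -1],
  ],
)

```text
clock: 24.4
position: [0.4675, -0.2195, 0.0466]
ee_rot: [0.702, 0.673, 0.161, 0.167]
ft_force: [-10.6, -2.7, 13.0]
grip_width: 0.143
grasp_force: 34.2
```

```bash
python3 st.py
```

```text
{'clock': 24.4, 'joint_pos': [0.466, 0.079, 0.012, 2.295, -0.534, 0.388, 0.894], 'position': [0.467, -0.22, 0.047], 'ee_rot': [0.702, 0.673, 0.161, 0.167], 'ft_force': [-10.639, -2.694, 12.971], 'grip_width': 0.143, 'grasp_force': 34.157}
[-1.84280270e-01  1.43038403e-04  5.32765299e-02] 0.1850375433231839 -0.01200228963266771
```

Emit:
move_arm(
  motion=[
    [[0, -0.001, 0.003], [0, 0, 0], -1],
    [[0, 0, 0], [0, 0, 0], -1],
  ],
)

```text
clock: 24.6
position: [0.4681, -0.2197, 0.0452]
ee_rot: [0.702, 0.673, 0.161, 0.167]
ft_force: [-19.6, 1.7, 29.8]
grip_width: 0.145
grasp_force: 37.1
```

Emit:
move_arm(
  motion=[
    [[0, 0, 0], [0, 0, 0], -0.3],
    [[0, 0, 0], [0, 0, 0], -0.3],
    [[0, 0, 0], [0, 0, 0], -0.3],
    [[0, 0, -0.01], [0, 0, 0], -0.3],
    [[0, 0, -0.02], [0, 0, 0], -0.3],
    [[0, 0, -0.03], [0, 0, 0], -0.3],
    [[0, 0, -0.03], [0, 0, 0], -0.3],
    [[0, 0, -0.03], [0, 0, 0], -0.3],
    [[0, 0, -0.03], [0, 0, 0], -0.3],
    [[0, 0, 0], [0, 0, 0], -0.3],
  ],
)

```text
clock: 25.6
position: [0.4178, -0.2175, 0.1473]
ee_rot: [0.702, 0.673, 0.162, 0.169]
ft_force: [0.2, 0.2, 0.0]
grip_width: 0.35
grasp_force: 0.0
```

Run:
```python
from h import *
from workcell import manip,vision
o=manip.get_obs(); print({k:np.round(o[k],3).tolist() for k in("clock","joint_pos","position","ft_force","grip_width")})
a=vision.camera("wrist")["pixels"]; b=vision.camera("scene")["pixels"]
m=np.hstack([cv2.resize(a,(400,300),interpolation=cv2.INTER_AREA),cv2.resize(b,(400,300),interpolation=cv2.INTER_AREA)])
m=np.vstack([m,cv2.resize(b[200:440,150:470],(400,300)).repeat(2,1)[:, :800]]) if 0 else m
cv2.imwrite("pics/end.png",m[:,:,::-1])
```

```text
{'clock': 25.6, 'joint_pos': [0.505, -0.208, 0.033, 2.3, -0.35, 0.659, 0.733], 'position': [0.418, -0.217, 0.147], 'ft_force': [0.211, 0.242, 0.015], 'grip_width': 0.35}
```

View pics/end.png

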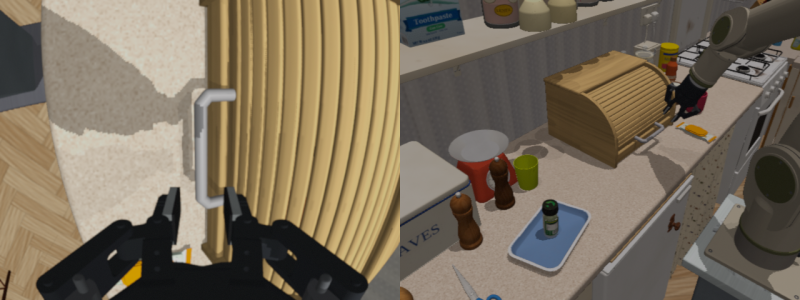

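The cover is shut against its stop: the force rose to 30 N there, and the bar sits where it started. The jar stands upright in the tray, and the gripper is clear of everything.

```bash
python3 -c "
from workcell import order
print(order.hand_in())"
```

```text
the job is handed in; nothing more can be done
None
```

The job is handed in at about 26 s: the spice jar stands upright on the tray, the cover is shut against its stop, and the arm is clear; the other two bottles were upright when last seen, before I closed the cover, and hand-in returned no verdict.

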